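# Hang the keyhole jar holder and load the sample jar

### The arm

A 6-joint arm with a two-finger parallel gripper is mounted at the origin on the work surface. World frame = base frame: x ahead of the robot, y to its left, z up, the work surface at z = 0. Lengths are in mm, angles in rad, forces in N, time in s.
With the tool pointing down it reaches from about 350 to 775 mm from the base axis. Payload 7.3 kg.
Tool frame: the origin (TCP) lies at the very end of the fingers, on their centre line; the grasp point (between the pads) lies 19 mm behind it (pinch_z is the distance from the TCP to the grasp point, in mm); z points along the fingers, y is the direction in which the jaws open and shut (so a half turn about z gives the same grasp; the last joint's range is limited). The gripper opens to 92 mm and grips with 3 to 60 N. Pads are 19 mm wide; open, the fingers measure 130 mm over their backs; the gripper's body (75 mm by 190 mm) begins 47 mm behind the grasp point.
Start: joints at [1.203, 0.342, 1.524, -0, 1.275, -0.146], TCP at [115.477, 512.165, 193.441] pointing down, gripper open.
Joint ranges: [-2.53, 2.53], [-0.77, 2.02], [0.04, 2.7], [-1, 4.14], [0.28, 2.66], [-3.11, 3.11]. Speed limits (rad/s): [2.57, 2.57, 3.14, 3.14, 3.14, 3.14].

### API

Orientations are given as [roll, pitch, yaw] about the fixed x, y, z axes, in that order (R = Rz(yaw) Ry(pitch) Rx(roll)).
In Python, from plant import * gives the robot as it stands.
- The arm moves only by the tool step_arm, never from a script. Its argument "moves" is one flat list of numbers, 7 for each row, row after row: the shift along the tool's x, y, z scaled (see below), then the turn, a rotation vector about the tool's x, y, z scaled (see below), then the closure, from -1 (fully open) to 1 (shut). A call has 1 to 8 rows; each row shifts and turns the pose as measured when the row begins, along the tool's axes as they then stand; what a row does not reach is not made up. The controller multiplies each number of a shift by 2 cm and each number of a turn by 4 degrees. A row lasts 1/12 s, in which the tool goes at most 41.7 mm and 7.16 degrees, less where a joint would pass 70% of its speed; a pose out of reach is approached as far as the arm can. A call with a number of a shift or a turn outside -1 to 1 is refused whole. A call with a gripper value outside its range is refused whole. The fingers move at their own pace and stop on an object; the grip force is fixed at half the most. Time passes only in rows, so rows that do not move let the fingers close. It gives the time, the measured TCP pose, the force and the opening at its end, in the units of the state.
- get_obs(): the state, without advancing time (a new reading comes with each control period).
- capture(name): name is "scene" or "top" or "wrist"; returns the picture (480x640x3 uint8, red, green, blue); there is no depth.
- get_calibration(name): a dict with "mtx" (3x3 intrinsics, pixels), "k1" (the pictures are not rectified: a ray, as slopes to the right and down, at radius r is drawn at 1 + k1 r^2 times it, then the intrinsics apply), "eye" and "orientation" of the camera in the world; the wrist camera has in their place "mount" (4x4, takes a point from camera to tool coordinates, whose origin is the TCP and whose axes are the flange's). Camera axes: x right, y down, z forward; pixel columns grow to the right and rows downward; lengths in mm; the calibration is good to about 2 mm. A picture is of the moment at which its call begins: read the wrist's pose just before it. get_calibration takes no time and is no camera call.
- close_job(): hands the job in, once; it reports no verdict.
The state is a dict: "time": time; "joint_positions": joint angles; "dq": joint speeds; "tau": joint torques, N m; "tool_pos": TCP position; "tcp_rot": TCP orientation; "contact_force": force on the tool from outside, world axes, zero at the start; "moment": the same for the moment, N m; "grip_width": finger opening in mm.
Only numpy, scipy, OpenCV 4.12 (cv2) and the standard library are available. Lean on these libraries where they do the work, as an engineer would, in place of code of your own. Each camera call takes 0.05 s, during which the arm holds its last target.

### The job

Hang the blue jar holder on the screw in the panel of the white shelf unit: pass the round hole of its keyhole over the screw head, slide the holder down until the screw is fully home at the top of the narrow slot, and let go. Then stand the red-lidded jar in the holder's ring. Leave the other two jars and the brush where they are.

Things in the scene. Friction and masses are not known exactly. Their poses are not given: they have to be found in the camera images.
- shelf_unit: white bench-top shelf unit fixed to the bench, 235 mm tall, with a plain grey upright panel 260 mm wide on one side; origin at bench height below the middle of the panel's face; x points straight out of the panel, y along it, z up. The unit reaches 200 mm back from the panel (-x)
- screw: fixed pan-head screw standing level out of the grey panel: shank 6 mm thick, head 18 mm across and 5 mm thick; the free gap between panel and head is 8 mm. Its place on the panel varies, 155 to 185 mm above the bench. Origin on the axis at the panel's face; x points out of the panel, z up
- screw_head (a point): centre of the screw's brass head, 10.5 mm out from the panel's face; axes as screw
- holder: loose blue jar holder, 0.17 to 0.29 kg, upright on the bench: keyhole back plate 70 wide (y), 110 tall, 5 mm thick, grip rib, ring shelf in front. Origin: middle of the lower edge of the plate's back face; x forward, from plate to ring (out of the panel once hung), z up. Reaches to x = 114, balance point near x = 38, z = 33 mm. Hung, it may lean forward 2 or 3 degrees
- holder_hole (a point): centre of the keyhole's round hole, on the plate's front face (x = 5, y = 0, z = 42 mm of the holder); axes as holder. The hole is 28 mm across; from it an 11 mm wide slot runs straight up to z = 70 mm of the holder. With the screw fully home the screw's axis is at about z = 67 mm
- holder_grip (a point): good gripping point on the holder's rib, at x = 30, y = 0, z = 99 mm of the holder; the rib is a block 10 mm thick (y), from x = 5 to 48 mm and z = 84 to 110 mm, open above and on both sides; axes as holder
- holder_seat (a point): centre of the floor inside the holder's ring, at x = 78, y = 0, z = 5 mm of the holder; the ring is 64 mm across inside, 72 mm outside, its rim 20 mm above this floor; axes as holder
- red_jar: closed round jar, 53 mm across (body 52, lid 53), 85 mm tall, red lid, golden grain, 0.13 to 0.23 kg, standing on the bench; origin at the centre of its underside, z up
- white_jar: closed round jar, 53 mm across (body 52, lid 53), 85 mm tall, white lid, brown meal, 0.13 to 0.23 kg, standing on the bench; origin at the centre of its underside, z up; a bystander
- green_jar: closed round jar, 53 mm across (body 52, lid 53), 85 mm tall, green lid, pale grain, 0.13 to 0.23 kg, standing on the bench; origin at the centre of its underside, z up; a bystander
- brush: small bench brush about 170 mm long, lying on the bench; a bystander; origin near its middle, x along its length

How it is judged (in metres and radians):
On the way, in this order (a step that is already met when the one before it is completed fails the run):
1. the screw head has passed through the round hole of the holder's keyhole (x of screw_head in the frame of holder between 0.006 and 0.022 m and y of screw_head in the frame of holder between -0.008 and 0.008 m and z of screw_head in the frame of holder between 0.03 and 0.056 m), for 0.05 s.
2. the holder is slid down fully home on the screw and let go, still empty (x of screw_head in the frame of holder between 0.005 and 0.018 m and y of screw_head in the frame of holder between -0.005 and 0.005 m and z of screw_head in the frame of holder between 0.062 and 0.073 m and angle between holder's own z axis and vertical below 0.15 rad and contact force between the fingers and holder below 0.05 N and distance between red_jar and holder_seat above 0.06 m), for 0.2 s.
3. the red-lidded jar stands in the ring of the hung holder (horizontal distance between red_jar and holder_seat below 0.012 m and z of red_jar in the frame of holder_seat between -0.004 and 0.006 m and angle between red_jar's own z axis and vertical below 0.2 rad and x of screw_head in the frame of holder between 0.005 and 0.018 m and y of screw_head in the frame of holder between -0.005 and 0.005 m and z of screw_head in the frame of holder between 0.062 and 0.073 m and angle between holder's own z axis and vertical below 0.15 rad), for 0.2 s.
At the end, for the whole second after the job is handed in: the holder hangs on the screw, the screw axis 62 mm or more up the plate (top of the slot), head in front of the plate, holder leaning less than 0.15 rad and at rest; the red-lidded jar stands on the ring's floor, within 12 mm of its centre, leaning less than 0.2 rad and at rest, both let go (all of step 3 and contact force between the fingers and holder below 0.05 N and linear speed of each of holder, red_jar below 0.02 m/s); the robot touches nothing.
It fails at once if the white jar is pushed away by more than 30 mm (distance of white_jar from where it was at the start of the episode above 0.03 m).
It fails at once if the green jar is pushed away by more than 30 mm (distance of green_jar from where it was at the start of the episode above 0.03 m).
It fails at once if the brush is pushed away by more than 30 mm (distance of brush from where it was at the start of the episode above 0.03 m).
It fails at once if another jar is tipped (angle between any of white_jar, green_jar's own z axis and vertical above 0.4 rad).
It also fails if it takes over 67 s, if anything falls off the work surface, if the arm or the gripper's body presses on something with over 40 N, if the wrist force passes 120 N, or if a joint passes its speed limit or range.

## Working session

There is one attempt and no reset: what is moved stays moved. The work goes in short steps, Python scripts to look and compute and a tool call to move; the robot and the scene stay as the last step left them, time stands still between calls to the robot, and variables do not carry over. Pictures are saved under pics/ and viewed, and the job is handed in when it is done.

Besides the shell and the picture viewer there is one more tool, called after "Request:" as name(argument=value, ...) on one line, values as JSON. step_arm: Moves the arm, as the interface text tells. Shifts and turns lie within -1 to 1; 1 stands for 2 cm of shift or 4 degrees of turn. Its arguments: {"type":"object","properties":{"moves":{"type":"array"}},"required":["moves"]}

```bash
ls; mkdir -p pics; python3 - <<'E'
from plant import *
import cv2
for n in ["scene","top","wrist"]:
    im=capture(n); cv2.imwrite(f"pics/{n}0.png",im[:,:,::-1]); print(n,get_calibration(n))
print(get_obs())
E
```

```text
pics
scene {'mtx': array([[484.72181037,   0.        , 316.14272197],
       [  0.        , 484.72181037, 231.78655251],
       [  0.        ,   0.        ,   1.        ]]), 'k1': -0.13510557397078213, 'eye': array([ 817.49028641, -469.76875591,  747.44505437]), 'orientation': array([-2.3884696, -0.0026848,  0.4818955])}
top {'mtx': array([[520.50828625,   0.        , 313.83717363],
       [  0.        , 520.50828625, 242.40699431],
       [  0.        ,   0.        ,   1.        ]]), 'k1': -0.05014837769146498, 'eye': array([ 342.75377161,    1.54623351, 1113.49479334]), 'orientation': array([-2.94709235, -0.00342771, -1.59716514])}
wrist {'mtx': array([[394.82296974,   0.        , 315.04166078],
       [  0.        , 394.82296974, 239.28185709],
       [  0.        ,   0.        ,   1.        ]]), 'k1': -0.08691382088419605, 'mount': array([[ 6.46406459e-04, -9.54620052e-01, -2.97825684e-01,
         8.13317099e+01],
       [ 9.99999791e-01,  6.25125974e-04,  1.66703332e-04,
         3.92223571e-01],
       [ 2.70402266e-05, -2.97825729e-01,  9.54620257e-01,
        -1.91842646e+02],
       [ 0.00000000e+00,  0.00000000e+00,  0.00000000e+00,
         1.00000000e+00]])}
{'time': 0.15, 'joint_positions': array([ 1.20296884e+00,  3.42549735e-01,  1.52476974e+00, -2.70994339e-05,
        1.27539876e+00, -1.45980745e-01]), 'dq': array([-0.00160316,  0.00099514, -0.00349278, -0.00126865, -0.00236016,
       -0.00142809]), 'tau': array([ 1.24934144e-03, -4.31472552e+01, -2.44352299e+01,  7.17449212e-02,
        5.37574792e-02, -9.32800504e-05]), 'tool_pos': array([115.3737332 , 511.82689154, 192.92107515]), 'tcp_rot': array([-3.14047527e+00, -1.38088996e-04,  2.91975374e+00]), 'contact_force': array([-0.15511727, -0.22947035, -0.05448951]), 'moment': array([-0.02581761,  0.01048504, -0.01775212]), 'grip_width': 92.03638608367272}
```

View pics/scene0.png

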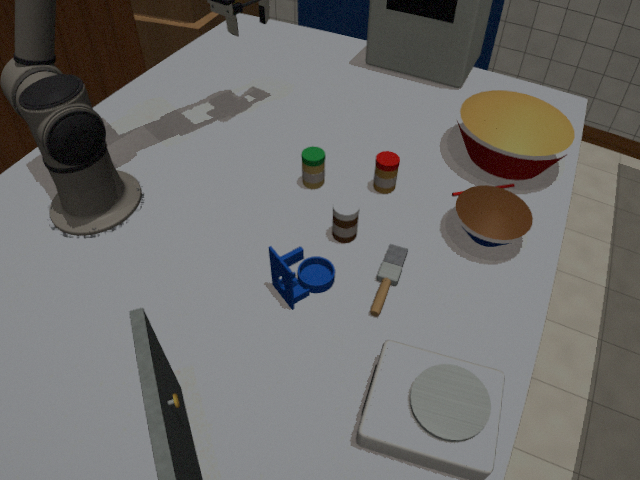

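View pics/top0.png

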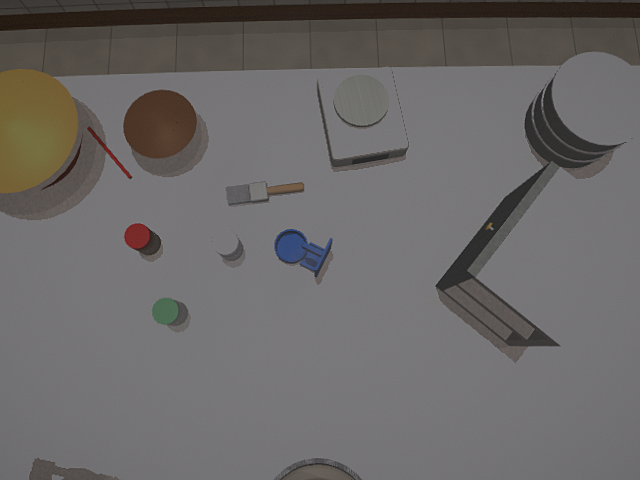

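View pics/wrist0.png

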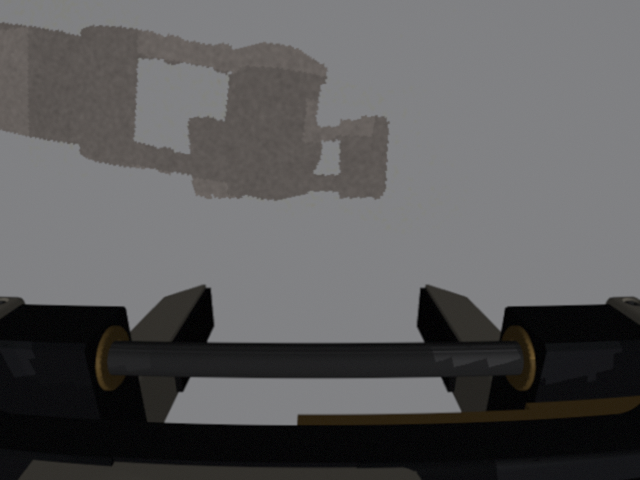

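```bash
cat > h.py <<'E'
from plant import *
import numpy as np, cv2
from scipy.spatial.transform import Rotation as Rn
from scipy.optimize import least_squares
def campose(n,obs=None):
    c=get_calibration(n)
    if n=="wrist":
        o=obs; T=np.eye(4); T[:3,:3]=Rn.from_euler('xyz',o['tcp_rot']).as_matrix(); T[:3,3]=o['tool_pos']
        T=T@c['mount']; return c,T[:3,:3],T[:3,3]
    return c,Rn.from_euler('xyz',c['orientation']).as_matrix(),np.array(c['eye'])
def proj(n,P,obs=None):
    c,R,e=campose(n,obs); P=np.atleast_2d(P)
    p=(P-e)@R; s=p[:,:2]/p[:,2:]; s=s*(1+c['k1']*(s**2).sum(1,keepdims=True))
    return s@np.diag([c['mtx'][0,0],c['mtx'][1,1]])+c['mtx'][:2,2]
def ray(n,uv,obs=None):
    c,R,e=campose(n,obs)
    s=cv2.undistortPoints(np.array(uv,float).reshape(-1,1,2),c['mtx'],np.array([c['k1'],0,0,0.])).reshape(-1,2)
    d=np.c_[s,np.ones(len(s))]@R.T
    return e,d
def onz(n,uv,z,obs=None):
    e,d=ray(n,uv,obs); t=(z-e[2])/d[:,2]; return e+d*t[:,None]
def tri(views):  # list of (name,uv,obs)
    A=0;b=0
    for n,uv,o in views:
        e,d=ray(n,[uv],o); d=d[0]/np.linalg.norm(d[0]); M=np.eye(3)-np.outer(d,d); A=A+M; b=b+M@e
    x=np.linalg.solve(A,b)
    return x,[proj(n,x,o)[0]-uv for n,uv,o in views]
def crop(im,x,y,w,h,k,name):
    cv2.imwrite(name,cv2.resize(im[y:y+h,x:x+w],None,fx=k,fy=k,interpolation=cv2.INTER_CUBIC))
E
python3 - <<'E'
from h import *
s=cv2.imread('pics/scene0.png');t=cv2.imread('pics/top0.png')
crop(s,110,280,130,200,4/1.4,'pics/c1.png')
crop(s,255,130,160,185,4,'pics/c2.png') if 0 else crop(s,255,230,100,90,6,'pics/c2.png')
crop(t,430,150,130,130,4.5,'pics/c3.png')
crop(t,260,215,90,70,8,'pics/c4.png')
crop(t,110,210,140,125,5,'pics/c5.png')
crop(s,290,135,120,115,5,'pics/c6.png')
E
```

```text
(no output)
```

View pics/c1.png

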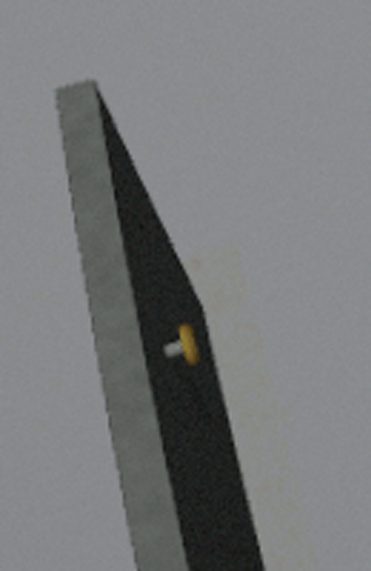

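View pics/c2.png

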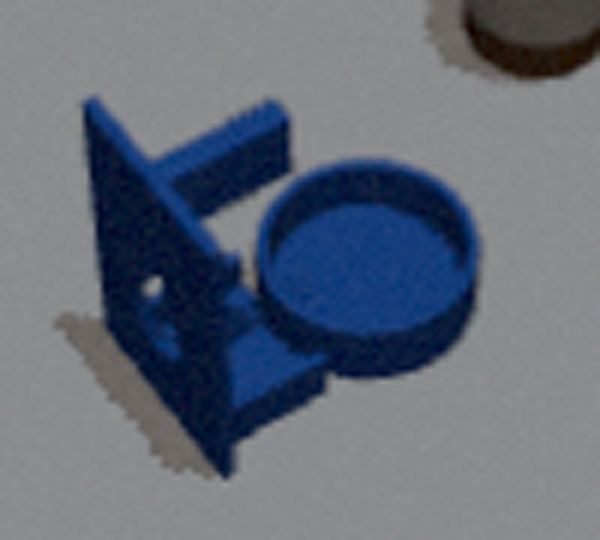

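View pics/c3.png

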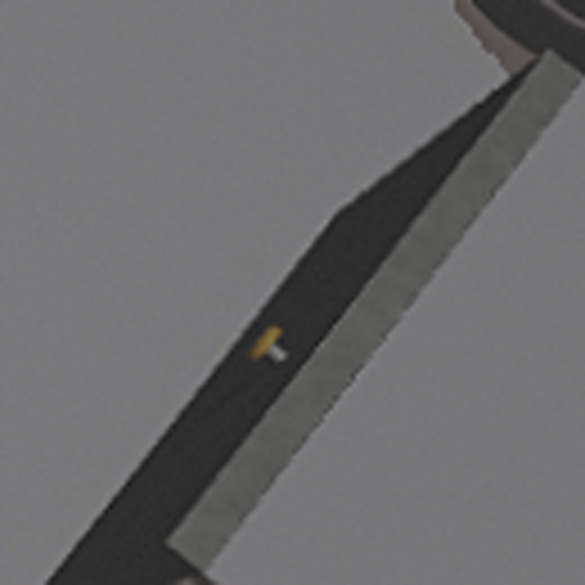

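View pics/c4.png

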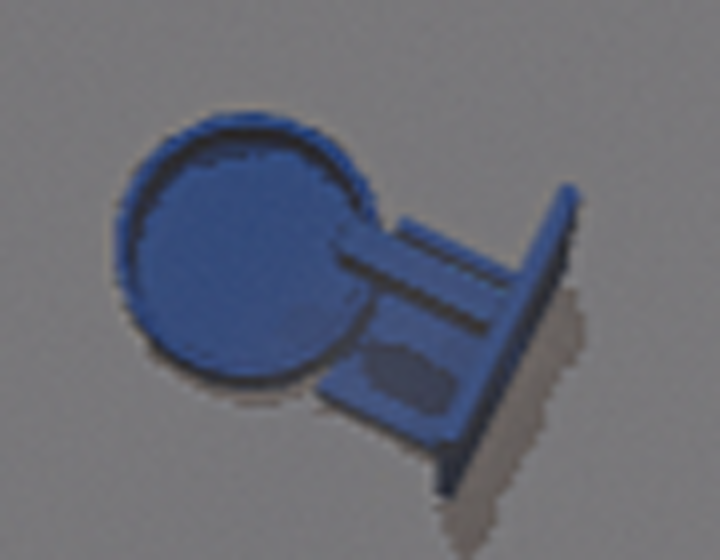

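View pics/c5.png

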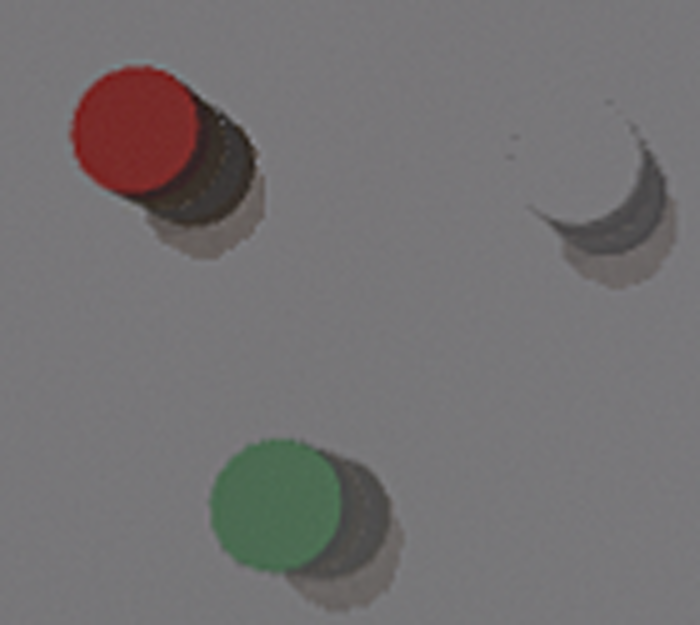

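View pics/c6.png

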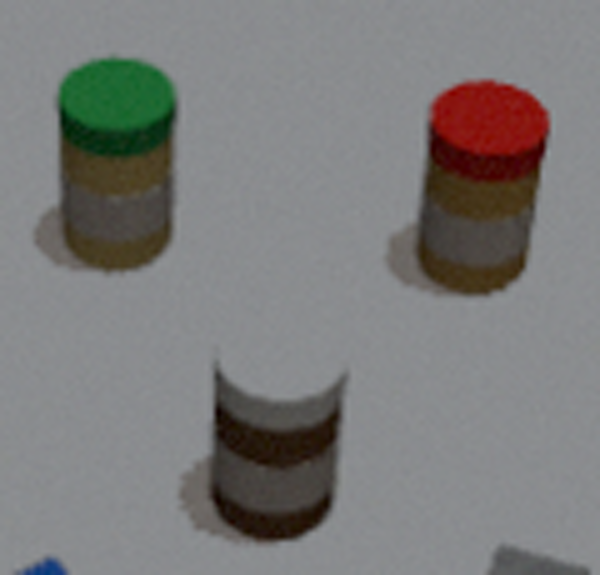

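```bash
cat > fit.py <<'E'
from h import *
def C(off,k,p): return np.array(off)+(np.array(p,float)+.5)/k-.5
S2=lambda p:C((255,230),6,p); T4=lambda p:C((260,215),8,p)
T3=lambda p:C((430,150),4.5,p); S1=lambda p:C((110,280),200/70,p)
T5=lambda p:C((110,210),5,p); S6=lambda p:C((290,135),5,p)
if __name__=="__main__":
    # screw
    x,r=tri([("top",T3((266,344)),None),("scene",S1((189,343)),None)]); print("head",x,r)
    for z in (235,):
        a=onz("top",[T3((548,50)),T3((167,541))],z); print("panel top edge (top cam)",a, np.linalg.norm(a[0]-a[1]))
        d=a[0]-a[1]; print("normal yaw",np.degrees(np.arctan2(d[1],d[0]))+90)
        b=onz("scene",[S1((95,80)),S1((187,570))],z); print("scene",b); d=b[1]-b[0]; print(np.degrees(np.arctan2(d[1],d[0]))+90)
    # holder
    obs=[("scene",S2((88,97)),(0,35,110)),("scene",S2((228,478)),(0,-35,0)),("scene",S2((235,257)),(5,-35,110)),("scene",S2((107,322)),(0,35,0)),
      ("scene",S2((268,99)),(48,5,110)),("scene",S2((291,118)),(48,-5,110)),
      ("top",T4((577,188)),(0,-35,110)),("top",T4((563,182)),(5,-35,110)),("top",T4((447,460)),(0,35,110)),("top",T4((333,232)),(48,-5,110)),("top",T4((340,262)),(48,5,110))]
    def f(p):
        c,s=np.cos(p[2]),np.sin(p[2]); R=np.array([[c,-s,0],[s,c,0],[0,0,1]])
        return np.concatenate([ (proj(n,R@np.array(q)+[p[0],p[1],0])[0]-uv) for n,uv,q in obs])
    sol=least_squares(f,[350,0,1.1],loss='soft_l1',x_scale=[10,10,.1]); print("holder",sol.x,np.degrees(sol.x[2])); print(sol.fun.reshape(-1,2).round(1))
    # jars lid centres at z=85
    for nm,t,s in (("red",(136,130),(490,118)),("green",(276,505),(117,95))):
        print(nm,onz("top",[T5(t)],85),onz("scene",[S6(s)],85))
E
python3 fit.py
```

```text
head [ 549.66813456 -331.10928003  178.77971368] [array([-0.26514345, -0.18638187]), array([-0.46861805,  0.12211629])]
panel top edge (top cam) [[ 654.51250335 -437.49794948  235.        ]
 [ 461.10942052 -266.40576271  235.        ]] 258.21945864513236
normal yaw 48.50272655858798
scene [[ 460.90694974 -265.76291164  235.        ]
 [ 628.91559395 -415.096113    235.        ]]
48.367949636581734
holder [515.21512472 -26.15695419   1.10190157] 63.13430932623178
[[-1.2  0.9]
 [-0.3  0. ]
 [-1.2 -1.5]
 [-0.3  1.2]
 [ 1.1 -0.9]
 [ 0.5 -0.5]
 [-0.2  0.8]
 [-0.8  0.5]
 [ 0.8 -1.3]
 [ 1.7 -1.4]
 [-1.4 -0.7]]
red [[568.49198425 351.34288909  85.        ]] [[567.55083355 351.33292527  85.        ]]
green [[415.79910888 289.94749895  85.        ]] [[415.01417995 288.56046027  85.        ]]
```

Request:
step_arm(moves=[0, 0, 0, 0, 0, 1, -1, 0, 0, 0, 0, 0, 1, -1, 0, 0, 0, 0, 0, 1, -1, 0, 0, 0, 0, 0, 1, -1, 0, 0, 0, 0, 0, 1, -1, 0, 0, 0, 0, 0, 1, -1, 0, 0, 0, 0, 0, 1, -1, 0, 0, 0, 0, 0, 1, -1])

```text
time: 0.82
tool_pos: [114.7, 510.1, 190.3]
tcp_rot: [-3.135, 0.003, 2.337]
contact_force: [0.0, -0.6, 0.0]
grip_width: 91.6
```

```bash
cat > plan.py <<'E'
from h import *
def plan(pos,rpy,nmax=8,step=1.0,show=True):
    o=get_obs(); p=o['tool_pos'].copy(); R=Rn.from_euler('xyz',o['tcp_rot']); G=Rn.from_euler('xyz',rpy); pos=np.array(pos,float)
    rv=(R.inv()*G).as_rotvec(degrees=True)
    N=max(np.abs(pos-p).max()/20*1.0, np.linalg.norm(pos-p)/(20*step), np.abs(rv).max()/(4*step)); N=int(np.ceil(N-0.02)) or 1
    print("now",p.round(1),np.degrees(o['tcp_rot']).round(2),"F",o['contact_force'].round(1),"w",round(o['grip_width'],1),"t",round(o['time'],2)," rows needed",N)
    for i in range(min(N,nmax)):
        d=R.inv().apply((pos-p)/(N-i)); r=(R.inv()*G).as_rotvec(degrees=True)/(N-i)
        print(", ".join(f"{v:.2f}" for v in list(d/20)+list(r/4)))
        p=p+R.apply(d); R=R*Rn.from_rotvec(r,degrees=True)
    return N
E
cat > p.sh <<'E'
python3 -c "
from plan import *
import sys
a=list(map(float,sys.argv[1:5])); n=float(sys.argv[5]) if len(sys.argv)>5 else 1.0
plan(a[:3],[np.pi,0,np.radians(a[3])],step=n)" "$@"
E
bash p.sh 528.8 0.6 180 63.1
```

```text
now [114.7 510.1 190.3] [-179.62    0.18  133.9 ] F [ 0.  -0.6  0. ] w 91.6 t 0.82  rows needed 33
-0.99, -0.08, 0.02, -0.00, 0.00, 0.54
-0.99, -0.05, 0.02, -0.00, 0.00, 0.54
-0.99, -0.01, 0.02, -0.00, 0.00, 0.54
-0.99, 0.03, 0.02, -0.00, 0.00, 0.54
-0.99, 0.07, 0.02, -0.00, 0.00, 0.54
-0.99, 0.10, 0.02, -0.00, 0.00, 0.54
-0.98, 0.14, 0.02, -0.00, 0.00, 0.54
-0.98, 0.18, 0.02, -0.00, 0.00, 0.54
```

Request:
step_arm(moves=[-0.99, -0.08, 0, 0, 0, 0.54, -1, -0.99, -0.05, 0, 0, 0, 0.54, -1, -0.99, -0.01, 0, 0, 0, 0.54, -1, -0.99, 0.03, 0, 0, 0, 0.54, -1, -0.99, 0.07, 0, 0, 0, 0.54, -1, -0.99, 0.1, 0, 0, 0, 0.54, -1, -0.98, 0.14, 0, 0, 0, 0.54, -1, -0.98, 0.18, 0, 0, 0, 0.54, -1])

```text
time: 1.48
tool_pos: [214.3, 382.1, 188.2]
tcp_rot: [-3.132, 0.007, 2.024]
contact_force: [0.9, 0.3, 0.8]
grip_width: 91.5
```

```bash
bash p.sh 528.8 0.6 180 63.1
```

```text
now [214.3 382.1 188.2] [-179.44    0.38  115.96] F [0.9 0.3 0.8] w 91.5 t 1.48  rows needed 25
-0.96, 0.23, 0.02, -0.00, 0.01, 0.53
-0.95, 0.27, 0.02, -0.00, 0.01, 0.53
-0.94, 0.30, 0.02, -0.00, 0.01, 0.53
-0.93, 0.34, 0.02, -0.00, 0.01, 0.53
-0.92, 0.37, 0.02, -0.00, 0.01, 0.53
-0.90, 0.40, 0.02, -0.00, 0.01, 0.53
-0.89, 0.44, 0.02, -0.00, 0.01, 0.53
-0.87, 0.47, 0.02, -0.00, 0.01, 0.53
```

Request:
step_arm(moves=[-0.96, 0.23, 0, -0.01, 0.02, 0.53, -1, -0.95, 0.27, 0, -0.01, 0.02, 0.53, -1, -0.94, 0.3, 0, -0.01, 0.02, 0.53, -1, -0.93, 0.34, 0, -0.01, 0.02, 0.53, -1, -0.92, 0.37, 0, -0.01, 0.02, 0.53, -1, -0.9, 0.4, 0, -0.01, 0.02, 0.53, -1, -0.89, 0.44, 0, -0.01, 0.02, 0.53, -1, -0.87, 0.47, 0, -0.01, 0.02, 0.53, -1])

```text
time: 2.15
tool_pos: [317.0, 251.8, 187.2]
tcp_rot: [-3.136, -0.002, 1.713]
contact_force: [1.2, 0.2, -0.0]
grip_width: 91.8
```

```bash
bash p.sh 528.8 0.6 180 63.1
```

```text
now [317.  251.8 187.2] [-1.7968e+02 -9.0000e-02  9.8160e+01] F [ 1.2  0.2 -0. ] w 91.8 t 2.15  rows needed 17
-0.82, 0.51, 0.02, -0.00, 0.00, 0.52
-0.80, 0.54, 0.02, -0.00, 0.00, 0.52
-0.78, 0.57, 0.02, -0.00, 0.00, 0.52
-0.76, 0.60, 0.02, -0.00, 0.00, 0.52
-0.74, 0.62, 0.02, -0.00, 0.00, 0.52
-0.71, 0.65, 0.02, -0.00, 0.00, 0.52
-0.69, 0.68, 0.02, -0.00, 0.00, 0.52
-0.67, 0.70, 0.02, -0.00, 0.00, 0.52
```

Request:
step_arm(moves=[-0.82, 0.51, 0, 0, 0, 0.52, -1, -0.8, 0.54, 0, 0, 0, 0.52, -1, -0.78, 0.57, 0, 0, 0, 0.52, -1, -0.76, 0.6, 0, 0, 0, 0.52, -1, -0.74, 0.62, 0, 0, 0, 0.52, -1, -0.71, 0.65, 0, 0, 0, 0.52, -1, -0.69, 0.68, 0, 0, 0, 0.52, -1, -0.67, 0.7, 0, 0, 0, 0.52, -1])

```text
time: 2.82
tool_pos: [418.6, 125.3, 185.4]
tcp_rot: [-3.133, 0.001, 1.407]
contact_force: [-0.7, 0.3, -0.3]
grip_width: 91.6
```

```bash
bash p.sh 528.8 0.6 180 63.1
```

```text
now [418.6 125.3 185.4] [-1.7952e+02  6.0000e-02  8.0610e+01] F [-0.7  0.3 -0.3] w 91.6 t 2.82  rows needed 9
-0.58, 0.72, 0.02, -0.01, 0.00, 0.49
-0.56, 0.74, 0.03, -0.01, 0.00, 0.49
-0.53, 0.76, 0.03, -0.01, 0.00, 0.49
-0.51, 0.77, 0.03, -0.01, 0.00, 0.49
-0.48, 0.79, 0.03, -0.01, 0.00, 0.49
-0.45, 0.81, 0.03, -0.01, 0.00, 0.49
-0.43, 0.82, 0.03, -0.01, 0.00, 0.49
-0.40, 0.83, 0.03, -0.01, 0.00, 0.49
```

Request:
step_arm(moves=[-0.58, 0.72, 0.02, -0.01, 0, 0.49, -1, -0.56, 0.74, 0.02, -0.01, 0, 0.49, -1, -0.53, 0.76, 0.02, -0.01, 0, 0.49, -1, -0.51, 0.77, 0.02, -0.01, 0, 0.49, -1, -0.48, 0.79, 0.02, -0.01, 0, 0.49, -1, -0.45, 0.81, 0.02, -0.01, 0, 0.49, -1, -0.43, 0.82, 0.02, -0.01, 0, 0.49, -1, -0.4, 0.83, 0.02, -0.01, 0, 0.49, -1])

```text
time: 3.48
tool_pos: [518.8, 6.9, 179.5]
tcp_rot: [-3.136, 0.004, 1.118]
contact_force: [0.3, -0.4, -0.0]
grip_width: 92.0
```

```bash
bash p.sh 528.8 0.6 180 63.1; python3 -c "
from h import *
o=get_obs(); im=capture('wrist')[:,:,::-1]; cv2.imwrite('pics/w1.png',im)
p=np.array([515.2,-26.2,0]);c,s=np.cos(1.1019),np.sin(1.1019);R=np.array([[c,-s,0],[s,c,0],[0,0,1]])
for q in ((48,5,110),(48,-5,110),(5,0,110),(0,35,110),(0,-35,110),(78,0,25)): print(q,proj('wrist',R@np.array(q)+p,o)[0].round(1))
import json; json.dump({k:np.array(v).tolist() for k,v in o.items()},open('o1.json','w'))
"
```

```text
now [518.8   6.9 179.5] [-179.65    0.24   64.03] F [ 0.3 -0.4 -0. ] w 92.0 t 3.48  rows needed 1
-0.07, 0.59, -0.03, -0.09, 0.06, 0.23
(48, 5, 110) [326.7 214.9]
(48, -5, 110) [341.4 215.2]
(5, 0, 110) [332.2 273.6]
(0, 35, 110) [283.2 279.2]
(0, -35, 110) [380.6 280.8]
(78, 0, 25) [331.1 157.5]
```

View pics/w1.png

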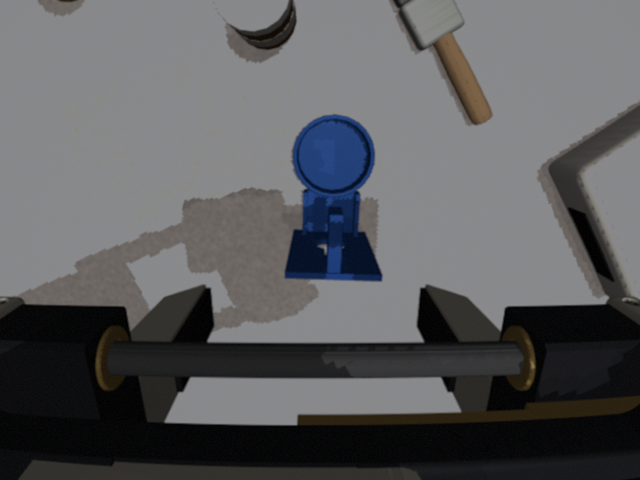

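```bash
bash p.sh 530.2 1.5 81 63.1
```

```text
now [521.    4.3 179.3] [-179.79    0.28   63.81] F [ 1.3 -2.9  0.3] w 91.7 t 3.53  rows needed 5
0.02, 0.10, 0.98, -0.01, 0.01, 0.04
0.02, 0.10, 0.98, -0.01, 0.01, 0.04
0.02, 0.10, 0.98, -0.01, 0.01, 0.04
0.02, 0.10, 0.98, -0.01, 0.01, 0.04
0.02, 0.10, 0.98, -0.01, 0.01, 0.04
```

Request:
step_arm(moves=[0.05, 0.25, 0.5, -0.02, 0.03, 0.1, -1, 0.03, 0.15, 0.8, -0.01, 0.01, 0.04, -1, 0.02, 0.08, 0.9, 0, 0, 0.03, -1, 0.02, 0.05, 0.9, 0, 0, 0, -1, 0, 0, 0.8, 0, 0, 0, -1, 0, 0, 0.4, 0, 0, 0, -1, 0, 0, 0, 0, 0, 0, -1])

```text
time: 4.12
tool_pos: [531.1, 1.9, 85.3]
tcp_rot: [-3.138, 0.002, 1.1]
contact_force: [-0.9, -0.2, -0.2]
grip_width: 92.0
```

```bash
bash p.sh 530.2 1.5 81 63.1;  python3 -c "
from h import *
im=capture('wrist')[:,:,::-1]; cv2.imwrite('pics/w2.png',im)"
```

```text
now [531.1   1.9  85.3] [-1.7978e+02  1.1000e-01  6.3040e+01] F [-0.9 -0.2 -0.2] w 92.0 t 4.12  rows needed 1
-0.04, -0.03, 0.21, -0.06, 0.03, -0.01
```

View pics/w2.png

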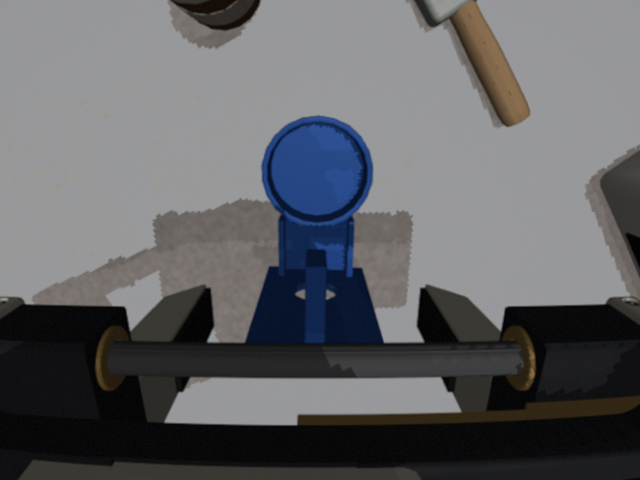

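Request:
step_arm(moves=[-0.03, 0, 0.22, -0.04, 0.02, 0, -1, 0, 0, 0, 0, 0, 0, 1, 0, 0, 0, 0, 0, 0, 1, 0, 0, 0, 0, 0, 0, 1, 0, 0, 0, 0, 0, 0, 1, 0, 0, 0, 0, 0, 0, 1, 0, 0, 0, 0, 0, 0, 1, 0, 0, 0, 0, 0, 0, 1])

```text
time: 4.83
tool_pos: [533.7, 1.5, 85.5]
tcp_rot: [3.134, -0.003, 1.101]
contact_force: [0.1, -0.8, -0.4]
grip_width: 49.9
```

Request:
step_arm(moves=[-0.05, -0.08, 0.2, 0.05, -0.03, 0, 1, 0, -0.03, 0.1, 0.03, 0, 0, 1, 0, 0, 0, 0, 0, 0, 1])

```text
time: 5.08
tool_pos: [531.2, 1.5, 79.2]
tcp_rot: [3.14, -0.0, 1.101]
contact_force: [0.2, -0.1, -0.7]
grip_width: 30.1
```

```bash
bash p.sh 530.2 1.5 81 63.1; bash p.sh 530.2 1.5 81 63.1
```

```text
now [531.2   1.5  79.2] [ 1.799e+02 -3.000e-02  6.309e+01] F [ 0.2 -0.1 -0.7] w 30.1 t 5.08  rows needed 1
-0.03, -0.04, -0.09, 0.03, -0.01, -0.00
now [531.2   1.5  79.2] [ 1.799e+02 -3.000e-02  6.309e+01] F [ 0.2 -0.1 -0.7] w 30.1 t 5.08  rows needed 1
-0.03, -0.04, -0.09, 0.03, -0.01, -0.00
```

Request:
step_arm(moves=[-0.02, -0.02, -0.04, 0.02, 0, 0, 1, 0, 0, 0, 0, 0, 0, 1, 0, 0, 0, 0, 0, 0, 1, 0, 0, 0, 0, 0, 0, 1, 0, 0, 0, 0, 0, 0, 1, 0, 0, 0, 0, 0, 0, 1])

```text
time: 5.58
tool_pos: [530.4, 1.3, 79.6]
tcp_rot: [-3.141, -0.0, 1.101]
contact_force: [-0.6, 0.2, -0.1]
grip_width: 0.6
```

```bash
bash p.sh 530.2 1.5 81 63.1;  python3 -c "
from h import *
im=capture('wrist')[:,:,::-1]; cv2.imwrite('pics/w3.png',im)"
```

```text
now [530.4   1.3  79.6] [-1.7996e+02 -1.0000e-02  6.3090e+01] F [-0.6  0.2 -0.1] w 0.6 t 5.58  rows needed 1
0.00, -0.01, -0.07, -0.01, -0.00, -0.00
```

View pics/w3.png

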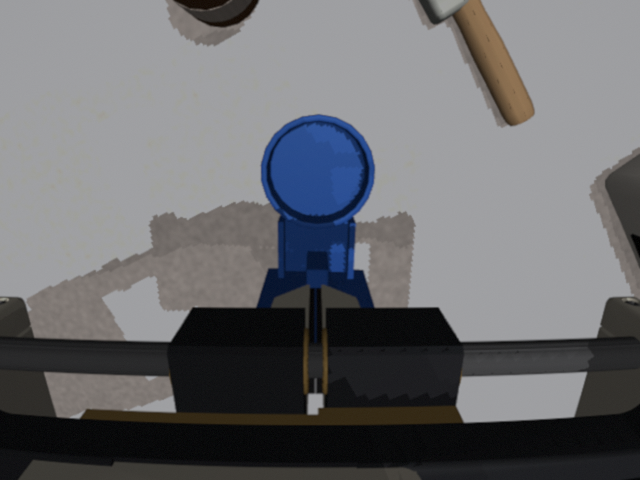

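```bash
python3 -c "
from h import *
im=cv2.imread('pics/w3.png'); crop(im,235,230,160,120,5,'pics/w3c.png')
print(get_obs()['grip_width'],get_obs()['contact_force'])"
```

```text
0.13965448475411815 [0.74514438 0.41288316 0.26407871]
```

View pics/w3c.png

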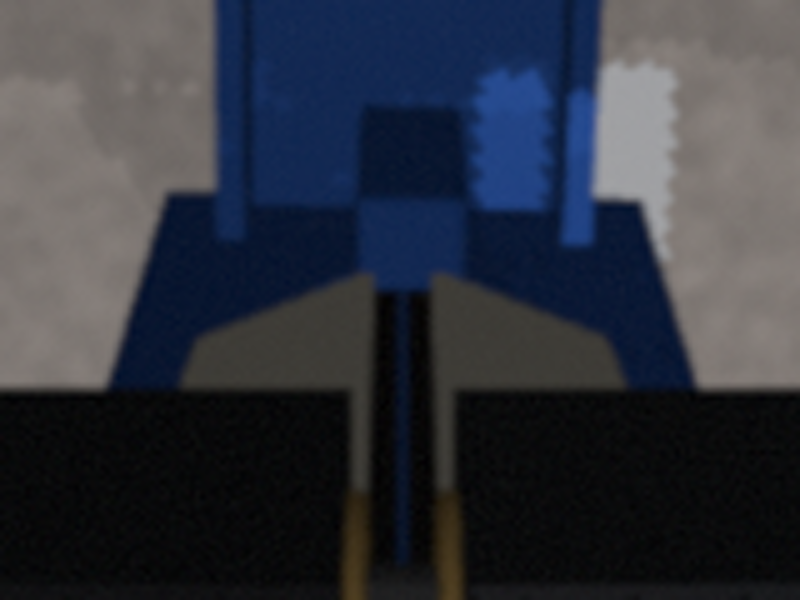

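```bash
python3 -c "
from h import *
a=capture('scene')[:,:,::-1]; b=capture('top')[:,:,::-1]
cv2.imwrite('pics/s4.png',a);cv2.imwrite('pics/t4.png',b)
crop(a,200,150,200,160,4,'pics/s4c.png')
print(get_obs())
"
```

```text
{'time': 5.7333, 'joint_positions': array([-1.42314999e-01,  4.71068422e-01,  1.66638733e+00,  4.79997905e-04,
        1.00470243e+00,  3.27238217e-01]), 'dq': array([ 0.00024626, -0.00041218, -0.00060828,  0.00120139, -0.00010914,
       -0.00114157]), 'tau': array([-3.75305608e-03, -4.59306121e+01, -2.06796116e+01,  7.63073517e-02,
        1.16094388e-02, -1.81940334e-05]), 'tool_pos': array([530.39096297,   1.32772552,  79.57817217]), 'tcp_rot': array([-3.14092691e+00, -2.01688816e-04,  1.10098549e+00]), 'contact_force': array([ 0.22247438,  0.96814383, -0.55274161]), 'moment': array([-0.16635148,  0.09053368,  0.05578206]), 'grip_width': 0.20116716433491558}
```

View pics/s4c.png

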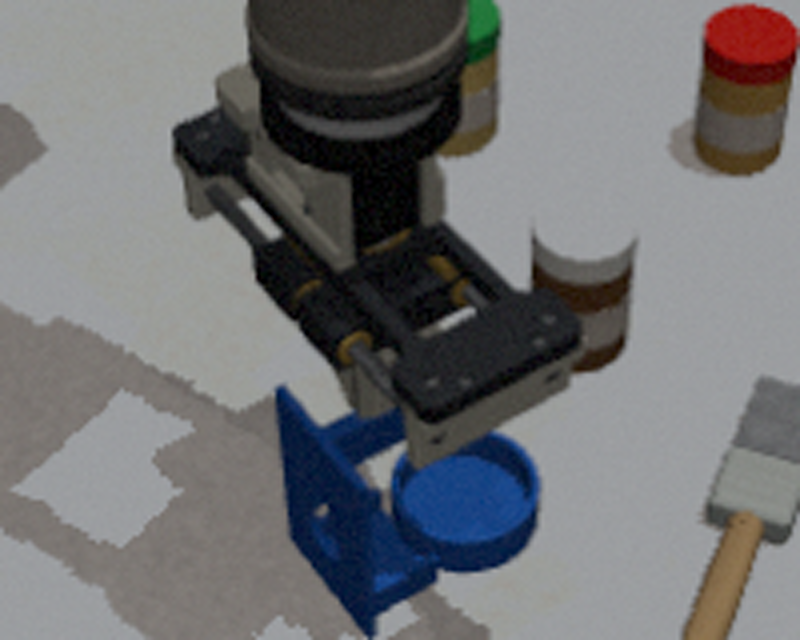

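```bash
python3 -c "
from h import *
a=cv2.imread('pics/s4.png'); b=cv2.imread('pics/t4.png')
o=get_obs()
for z in (79.6,110,130): print(z,proj('scene',[530.4,1.3,z]).round(1), proj('top',[530.4,1.3,z]).round(1), ((proj('scene',[530.4,1.3,z])[0]-[245,195])*7).round())
crop(a,245,195,100,80,7,'pics/s4d.png')
crop(b,250,190,110,90,7,'pics/t4d.png')
"
```

```text
79.6 [[294.9 262.7]] [[309.8 250.2]] [349. 474.]
110 [[294.4 251.5]] [[309.7 247.5]] [346. 396.]
130 [[294.  243.9]] [[309.6 245.5]] [343. 342.]
```

View pics/s4d.png

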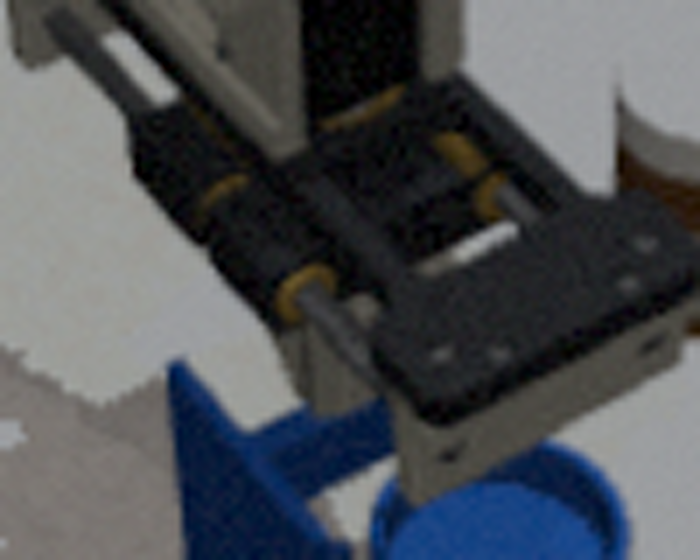

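View pics/t4d.png

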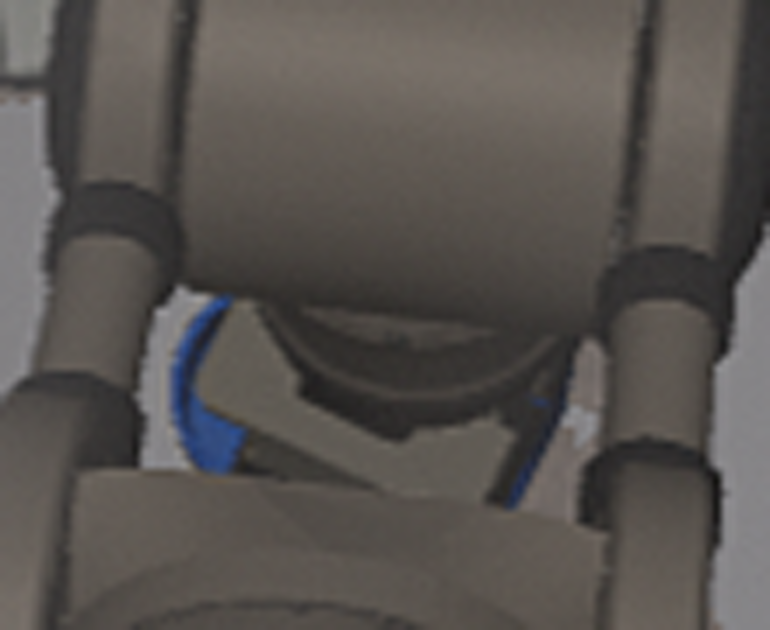

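```bash
python3 -c "
from h import *
o=get_obs(); R=Rn.from_euler('xyz',o['tcp_rot']).as_matrix(); t=o['tool_pos']
def fit(px,q):
    # solve tool z for tool x,y guess
    from scipy.optimize import minimize_scalar
    f=lambda z: np.linalg.norm(proj('scene',t+R@np.array([q[0],q[1],z]))[0]-px)
    m=minimize_scalar(f,bounds=(-200,20),method='bounded'); print(q,m.x.round(1),m.fun.round(2))
P=lambda x,y:np.array([245+(x+.5)/7-.5,195+(y+.5)/7-.5])
for q in((-37.5,95),(-20,95),(-37.5,80)): fit(P(410,505),q)
for q in((-9.5,0),(-9.5,8),(-9.5,16)): fit(P(318,412),q)
for q in((9.5,8),(9.5,0)): fit(P(385,400),q)
for q in((37.5,95),): fit(P(700,360),q)
"
```

```text
(-37.5, 95) -111.3 4.22
(-20, 95) -98.4 13.84
(-37.5, 80) -95.9 1.31
(-9.5, 0) -31.7 0.2
(-9.5, 8) -39.7 2.21
(-9.5, 16) -47.6 4.68
(9.5, 8) -31.3 1.93
(9.5, 0) -23.5 0.56
(37.5, 95) -107.7 2.77
```

Request:
step_arm(moves=[0, 0, 0, 0, 0, 0, 0.2, 0, 0, 0, 0, 0, 0, 0.2, 0, 0, 0, 0, 0, 0, 0.2, 0, 0, 0, 0, 0, 0, 0.2, 0, 0, 0, 0, 0, 0, 0.2, 0, 0, 0, 0, 0, 0, 0.2])

```text
time: 6.23
tool_pos: [530.4, 1.4, 79.6]
tcp_rot: [-3.141, -0.0, 1.101]
contact_force: [-0.6, -0.2, -0.2]
grip_width: 34.4
```

Request:
step_arm(moves=[0, 0, 0.4, 0, 0, 0, 0.2, 0, 0, 0.5, 0, 0, 0, 0.2, 0, 0, 0.4, 0, 0, 0, 0.2, 0, 0, 0.2, 0, 0, 0, 0.2, 0, 0, 0, 0, 0, 0, 0.2])

```text
time: 6.65
tool_pos: [529.9, 1.4, 46.0]
tcp_rot: [-3.14, 0.0, 1.101]
contact_force: [-0.8, 0.1, -0.3]
grip_width: 37.1
```

```bash
bash p.sh 530.2 1.5 50 63.1;  python3 -c "
from h import *
im=capture('wrist')[:,:,::-1]; cv2.imwrite('pics/w5.png',im)"
```

```text
now [529.9   1.4  46. ] [-179.92    0.     63.09] F [-0.8  0.1 -0.3] w 37.1 t 6.65  rows needed 1
0.01, 0.01, -0.20, -0.02, 0.00, -0.00
```

View pics/w5.png

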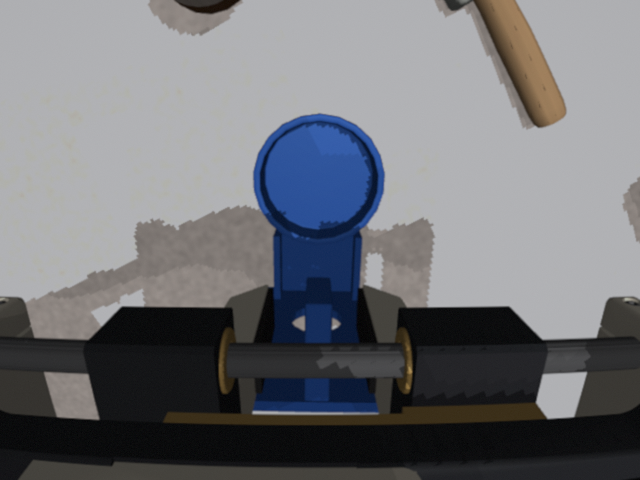

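Request:
step_arm(moves=[0, 0, -0.1, 0, 0, 0, 1, 0, 0, 0, 0, 0, 0, 1, 0, 0, 0, 0, 0, 0, 1, 0, 0, 0, 0, 0, 0, 1, 0, 0, 0, 0, 0, 0, 1, 0, 0, 0, 0, 0, 0, 1, 0, 0, 0, 0, 0, 0, 1, 0, 0, 0, 0, 0, 0, 1])

```text
time: 7.37
tool_pos: [530.2, 1.4, 48.9]
tcp_rot: [-3.141, -0.0, 1.101]
contact_force: [-0.3, -0.5, -0.5]
grip_width: 9.6
```

Request:
step_arm(moves=[0, 0, -0.5, 0, 0, 0, 1, 0, 0, -1, 0, 0, 0, 1, 0, 0, -1, 0, 0, 0, 1, 0, 0, -1, 0, 0, 0, 1, 0, 0, -1, 0, 0, 0, 1, 0, 0, -1, 0, 0, 0, 1, 0, 0, -1, 0, 0, 0, 1, 0, 0, -0.6, 0, 0, 0, 1])

```text
time: 8.03
tool_pos: [526.6, 1.9, 197.3]
tcp_rot: [-3.131, 0.003, 1.101]
contact_force: [-0.4, 0.1, -2.2]
grip_width: 9.8
```

```bash
bash p.sh 599.8 -274.7 187 48.45
```

```text
now [526.6   1.9 197.3] [-179.39    0.19   63.09] F [-0.4  0.1 -2.2] w 9.8 t 8.03  rows needed 15
-0.71, 0.64, 0.03, -0.01, 0.00, 0.24
-0.70, 0.65, 0.03, -0.01, 0.00, 0.24
-0.69, 0.66, 0.03, -0.01, 0.00, 0.24
-0.68, 0.67, 0.03, -0.01, 0.00, 0.24
-0.67, 0.68, 0.03, -0.01, 0.00, 0.24
-0.65, 0.69, 0.03, -0.01, 0.00, 0.24
-0.64, 0.70, 0.03, -0.01, 0.00, 0.24
-0.63, 0.72, 0.03, -0.01, 0.00, 0.24
```

Request:
step_arm(moves=[-0.71, 0.64, 0.02, -0.01, 0, 0.24, 1, -0.7, 0.65, 0.02, -0.01, 0, 0.24, 1, -0.69, 0.66, 0.02, -0.01, 0, 0.24, 1, -0.68, 0.67, 0.02, -0.01, 0, 0.24, 1, -0.67, 0.68, 0.02, -0.01, 0, 0.24, 1, -0.65, 0.69, 0.02, -0.01, 0, 0.24, 1, -0.64, 0.7, 0.02, -0.01, 0, 0.24, 1, -0.63, 0.72, 0.02, -0.01, 0, 0.24, 1])

```text
time: 8.7
tool_pos: [567.2, -147.1, 205.1]
tcp_rot: [3.137, -0.001, 0.968]
contact_force: [1.1, -0.0, -2.5]
grip_width: 10.2
```

```bash
bash p.sh 599.8 -274.7 187 48.45
```

```text
now [ 567.2 -147.1  205.1] [ 1.7976e+02 -7.0000e-02  5.5470e+01] F [ 1.1 -0.  -2.5] w 10.2 t 8.7  rows needed 7
-0.62, 0.71, 0.13, 0.01, -0.00, 0.25
-0.61, 0.72, 0.13, 0.01, -0.00, 0.25
-0.59, 0.73, 0.13, 0.01, -0.00, 0.25
-0.58, 0.74, 0.13, 0.01, -0.00, 0.25
-0.57, 0.75, 0.13, 0.01, -0.00, 0.25
-0.55, 0.76, 0.13, 0.01, -0.00, 0.25
-0.54, 0.77, 0.13, 0.01, -0.00, 0.25
```

Request:
step_arm(moves=[-0.62, 0.71, 0.1, 0.01, 0, 0.25, 1, -0.61, 0.72, 0.1, 0.01, 0, 0.25, 1, -0.59, 0.73, 0.1, 0.01, 0, 0.25, 1, -0.58, 0.74, 0.1, 0.01, 0, 0.25, 1, -0.57, 0.75, 0.1, 0.01, 0, 0.25, 1, -0.5, 0.7, 0.1, 0, 0, 0.25, 1, -0.3, 0.4, 0.1, 0, 0, 0.15, 1, 0, 0, 0, 0, 0, 0, 1])

```text
time: 9.37
tool_pos: [595.9, -273.6, 194.2]
tcp_rot: [-3.141, -0.0, 0.843]
contact_force: [0.1, 0.3, -2.6]
grip_width: 9.8
```

```bash
bash p.sh 599.8 -274.7 187 48.45;  python3 -c "
from h import *
import pickle
o=get_obs(); pickle.dump(o,open('o6.pkl','wb'))
im=capture('wrist')[:,:,::-1]; cv2.imwrite('pics/w6.png',im)
im=capture('scene')[:,:,::-1]; cv2.imwrite('pics/s6.png',im); crop(im,90,260,190,150,4,'pics/s6c.png')
im=capture('top')[:,:,::-1]; cv2.imwrite('pics/t6.png',im); crop(im,400,160,150,130,5,'pics/t6c.png')
print(o['tool_pos'],get_obs()['tool_pos'],o['tcp_rot'])
"
```

```text
now [ 595.9 -273.6  194.2] [-1.7998e+02 -2.0000e-02  4.8300e+01] F [ 0.1  0.3 -2.6] w 9.8 t 9.37  rows needed 1
0.09, 0.18, 0.36, -0.00, -0.01, -0.04
[ 595.89776958 -273.62602565  194.23901865] [ 596.04108705 -270.98502105  194.93986403] [-3.14124770e+00 -3.54134802e-04  8.42940830e-01]
```

View pics/w6.png

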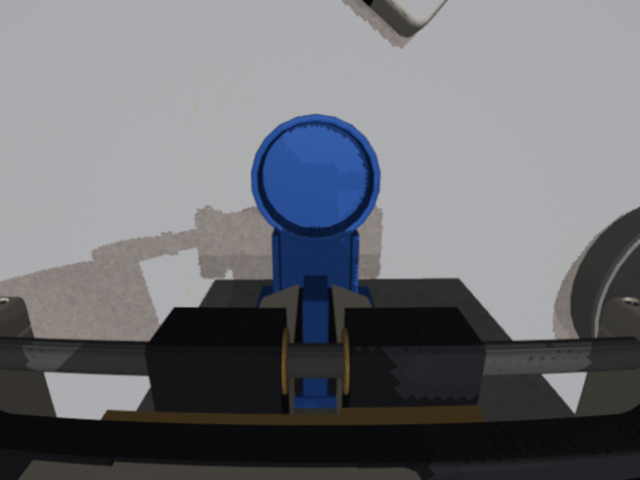

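View pics/s6c.png

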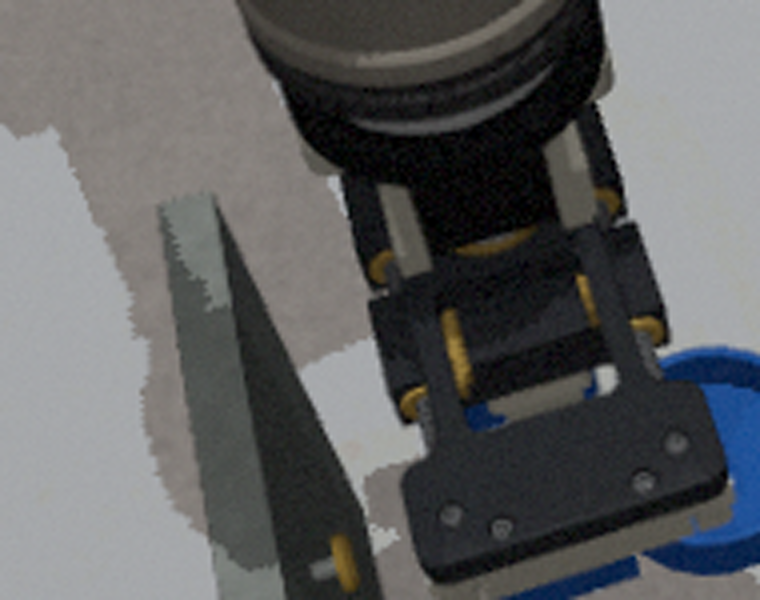

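View pics/t6c.png

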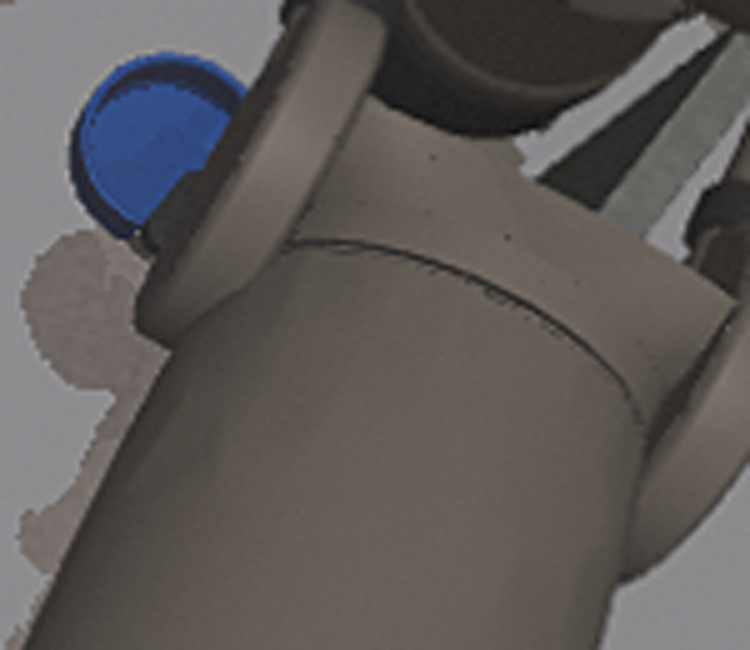

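```bash
python3 - <<'E'
from h import *
import pickle
def ell(name,obs,fn):
    im=cv2.imread(fn); hsv=cv2.cvtColor(im,cv2.COLOR_BGR2HSV)
    m=((hsv[...,0]>95)&(hsv[...,0]<130)&(hsv[...,1]>120)).astype(np.uint8)
    m[230:]=0
    c=max(cv2.findContours(m,0,1)[0],key=cv2.contourArea)[:,0]
    c=c[(c[:,1]<215)]
    return c
O=dict(tool_pos=np.array([0,0,0.]),tcp_rot=np.array([0,0,0.]))
for fn in ('pics/w5.png','pics/w6.png'):
    c=ell('wrist',O,fn)
    # rim outer silhouette: mix of rim top (z=25) near camera... fit circle radius36 at height via unknown (x,y,z) in tool frame
    a=np.linspace(0,2*np.pi,200)
    from scipy.spatial import cKDTree
    def pts(p): return proj('wrist',np.c_[p[0]+36*np.cos(a),p[1]+36*np.sin(a),np.full(200,p[2])],O)
    f=lambda p:cKDTree(pts(p)).query(c)[0]
    s=least_squares(f,[47,0,24],loss='soft_l1'); print(fn,s.x.round(2),np.abs(s.fun).mean(), c.min(0),c.max(0))
E
```

```text
pics/w5.png [46.23  1.33 27.11] 0.649458084757181 [254 114] [383 214]
pics/w6.png [46.13 -0.45 30.7 ] 0.6411866693241133 [252 115] [379 214]
```

Request:
step_arm(moves=[0, 0.14, 0.23, 0, 0, -0.02, 1, 0, 0.14, 0.23, 0, 0, -0.02, 1, -0.5, 0, 0, 0, 0, 0, 1, -0.6, 0, 0, 0, 0, 0, 1, -0.5, 0, 0, 0, 0, 0, 1, 0, 0, 0, 0, 0, 0, 1, 0, 0, 0, 0, 0, 0, 1])

```text
time: 10.1
tool_pos: [577.1, -297.4, 186.0]
tcp_rot: [-3.141, -0.002, 0.854]
contact_force: [-0.2, 1.2, -2.2]
grip_width: 9.7
```

```bash
cat > st.py <<'E'
from h import *
psi=np.radians(48.45); n=np.array([np.cos(psi),np.sin(psi)]); t=np.array([-n[1],n[0]])
head=np.array([549.7,-331.1,178.8])
def st(hx=31.0,hz=48.9):
    o=get_obs(); p=o['tool_pos']; 
    gap=n@p[:2]-(n@head[:2]-10.5)-hx; dy=t@(p[:2]-head[:2]); zz=head[2]-(p[2]-hz)
    print("gap %.1f  holder lateral %.1f (tool y to correct %+.2f)  screw z in holder %.1f  yaw %.2f rp %s F %s w %.1f t %.2f"%(gap,dy,dy/20,zz,np.degrees(o['tcp_rot'][2]),np.degrees(o['tcp_rot'][:2]).round(2),o['contact_force'].round(1),o['grip_width'],o['time']))
if __name__=="__main__": st()
E
python3 st.py; python3 -c "
from h import *
im=capture('scene')[:,:,::-1]; cv2.imwrite('pics/s7.png',im); crop(im,120,330,150,120,5,'pics/s7c.png')
"; python3 st.py
```

```text
gap 22.8  holder lateral 1.8 (tool y to correct +0.09)  screw z in holder 41.7  yaw 48.95 rp [-1.7995e+02 -9.0000e-02] F [-0.2  1.2 -2.2] w 9.7 t 10.10
gap 22.7  holder lateral 1.7 (tool y to correct +0.09)  screw z in holder 41.6  yaw 48.95 rp [-1.7996e+02 -7.0000e-02] F [-0.2 -1.1 -2. ] w 9.9 t 10.15
```

View pics/s7c.png

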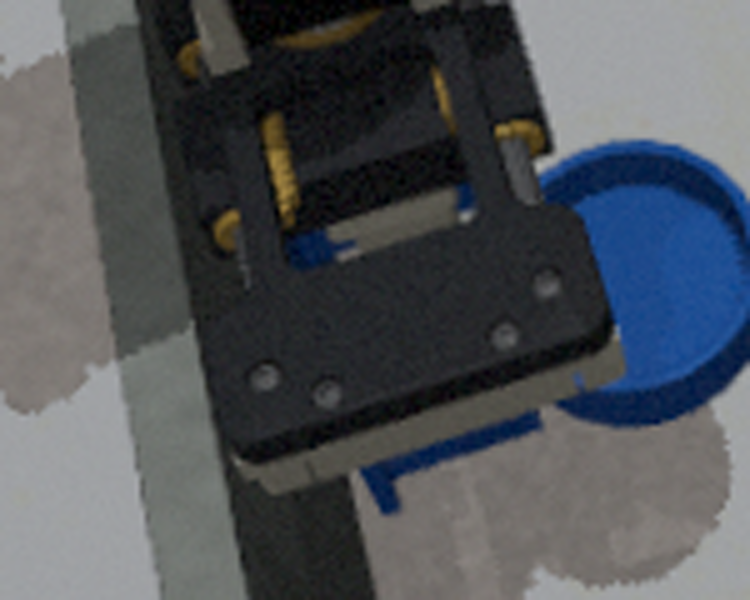

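```bash
python3 - <<'E'
from st import *
o=get_obs(); p=o['tool_pos']; a=o['tcp_rot'][2]; R=Rn.from_euler('z',a).as_matrix()
H=lambda q,hx=31.: p+R@(np.array(q,float)-[hx,0,48.9])
for q in ((0,-35,0),(5,-35,0)): print(q,((proj('scene',H(q))[0]-[120,330]+.5)*5-.5).round())
# ring fit
im=cv2.imread('pics/s7.png'); k=np.linspace(0,2*np.pi,120,endpoint=False)
ring=np.array([H((78+36*np.cos(x),36*np.sin(x),25)) for x in k]); u=proj('scene',ring)
v=(u-[120,330]+.5)*5-.5; print("ring outer ext",v.min(0).round(),v.max(0).round())
ring=np.array([H((78+36*np.cos(x),36*np.sin(x),0)) for x in k]); w=(proj('scene',ring)-[120,330]+.5)*5-.5; print("ring bottom ext",w.min(0).round(),w.max(0).round())
c=cv2.imread('pics/s7c.png'); cv2.polylines(c,[v.round().astype(int)],True,(0,255,255),1);cv2.polylines(c,[w.round().astype(int)],True,(0,255,0),1)
for q in ((0,-35,0),(5,-35,0),(0,35,0)): cv2.circle(c,tuple(((proj('scene',H(q))[0]-[120,330]+.5)*5-.5).round().astype(int)),4,(0,0,255),1)
cv2.imwrite('pics/s7d.png',c)
E
```

```text
(0, -35, 0) [389. 520.]
(5, -35, 0) [408. 513.]
ring outer ext [494. 139.] [770. 394.]
ring bottom ext [508. 183.] [776. 432.]
```

View pics/s7d.png

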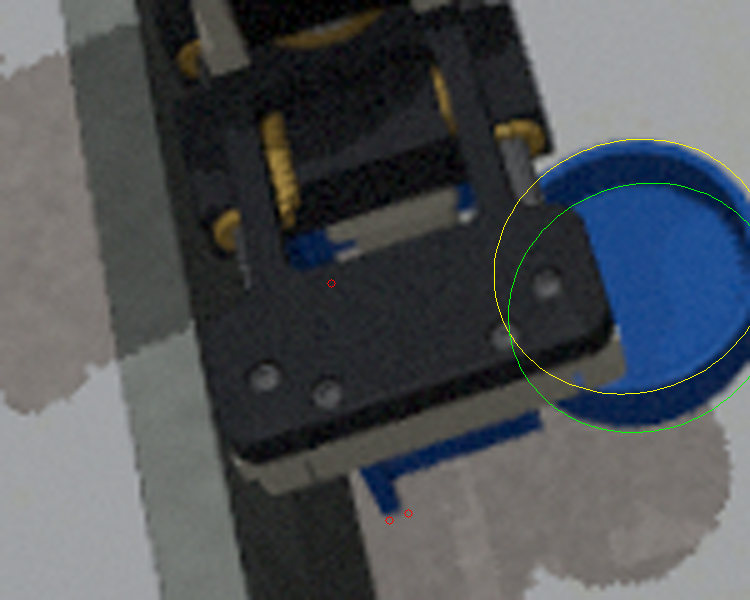

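```bash
python3 - <<'E'
from st import *
from scipy.spatial import cKDTree
def mask(fn):
    hsv=cv2.cvtColor(cv2.imread(fn),cv2.COLOR_BGR2HSV)
    return ((hsv[...,0]>95)&(hsv[...,0]<130)&(hsv[...,1]>110)).astype(np.uint8)
def cont(fn,box):
    m=mask(fn); q=np.zeros_like(m); x0,y0,x1,y1=box; q[y0:y1,x0:x1]=m[y0:y1,x0:x1]
    return max(cv2.findContours(q,0,cv2.CHAIN_APPROX_NONE)[0],key=cv2.contourArea)[:,0]
a=np.linspace(0,2*np.pi,400)
ct=cont('pics/t6.png',(405,165,452,215)); 
k=(ct[:,0]<430)|(ct[:,1]<175); k&=(ct[:,1]<196)&(ct[:,0]<447); ct=ct[k]
print("top",ct.min(0),ct.max(0))
def sil(n,p): # silhouette: hull of rim and bottom circles
    P=np.concatenate([proj(n,np.c_[p[0]+36*np.cos(a),p[1]+36*np.sin(a),np.full(400,p[2]+dz)]) for dz in (0,-25)])
    h=cv2.convexHull(P.astype(np.float32))[:,0]; 
    h=np.r_[h,h[:1]]; return np.concatenate([np.linspace(h[i],h[i+1],12) for i in range(len(h)-1)])
for sc,box,pose,yaw in (('pics/s6.png',(255,340,320,410),np.array([596.0,-272,194.6]),48.3),('pics/s7.png',(220,355,285,420),get_obs()['tool_pos'],48.95)):
    cs=cont(sc,box); cs=cs[(cs[:,0]>box[0]+22)]
    print(sc,cs.min(0),cs.max(0))
    R=Rn.from_euler('z',yaw,degrees=True).as_matrix(); pred=pose+R@np.array([47,0,25-48.9]); 
    if '6' in sc:
        f=lambda p: np.r_[cKDTree(sil('scene',p)).query(cs)[0],cKDTree(sil('top',p)).query(ct)[0]]
        s=least_squares(f,pred,loss='soft_l1',diff_step=1e-3); d=R.T@(s.x-pred); print("both: offset in holder axes",d.round(1),np.mean(np.abs(s.fun)))
    f=lambda p: cKDTree(sil('scene',[p[0],p[1],pred[2]])).query(cs)[0]
    s=least_squares(f,pred[:2],loss='soft_l1',diff_step=1e-3); d=R[:2,:2].T@(s.x-pred[:2]); print("scene only, z fixed:",d.round(1),np.mean(np.abs(s.fun)))
f=lambda p: cKDTree(sil('top',[p[0],p[1],pred0[2]])).query(ct)[0]
R=Rn.from_euler('z',48.3,degrees=True).as_matrix(); pred0=np.array([596.0,-271,194.9])+R@np.array([47,0,25-48.9])
s=least_squares(f,pred0[:2],loss='soft_l1',diff_step=1e-3); print("top only, z fixed:",(R[:2,:2].T@(s.x-pred0[:2])).round(1),np.mean(np.abs(s.fun)))
E
```

```text
top [416 171] [444 195]
pics/s6.png [278 348] [294 400]
both: offset in holder axes [-4.   0.9  1.8] 0.7307230178570129
scene only, z fixed: [-3.5  1.9] 0.3778301889972299
pics/s7.png [243 358] [273 414]
scene only, z fixed: [-2.7  3. ] 2.478172179942652
top only, z fixed: [-5.4 -1. ] 0.9876525090527962
```

Request:
step_arm(moves=[0, 0.07, 0.05, 0, 0, 0.08, 1, 0, 0.06, 0.05, 0, 0, 0.04, 1, -0.2, 0, 0, 0, 0, 0, 1, -0.1, 0, 0, 0, 0, 0, 1, 0, 0, 0, 0, 0, 0, 1])

```text
time: 10.57
tool_pos: [575.5, -304.0, 184.2]
tcp_rot: [-3.142, -0.002, 0.845]
contact_force: [1.1, -0.8, -2.6]
grip_width: 9.8
```

```bash
python3 st.py
```

```text
gap 16.8  holder lateral -1.3 (tool y to correct -0.07)  screw z in holder 43.5  yaw 48.44 rp [-1.8e+02 -1.0e-01] F [ 1.1 -0.8 -2.6] w 9.8 t 10.57
```

Request:
step_arm(moves=[-0.2, 0, 0, 0, 0, 0, 1, -0.15, 0, 0, 0, 0, 0, 1, 0, 0, 0, 0, 0, 0, 1])

```text
time: 10.82
tool_pos: [570.4, -309.6, 184.1]
tcp_rot: [-3.141, -0.002, 0.846]
contact_force: [1.0, -0.3, -2.5]
grip_width: 10.1
```

```bash
python3 st.py
```

```text
gap 9.3  holder lateral -1.3 (tool y to correct -0.06)  screw z in holder 43.6  yaw 48.47 rp [-1.7999e+02 -1.0000e-01] F [ 1.  -0.3 -2.5] w 10.1 t 10.82
```

Request:
step_arm(moves=[-0.15, 0, 0, 0, 0, 0, 1, -0.05, 0, 0, 0, 0, 0, 1, 0, 0, 0, 0, 0, 0, 1])

```text
time: 11.07
tool_pos: [567.3, -313.1, 184.2]
tcp_rot: [-3.142, -0.002, 0.846]
contact_force: [-0.6, -0.4, -2.4]
grip_width: 9.7
```

```bash
python3 st.py
```

```text
gap 4.7  holder lateral -1.3 (tool y to correct -0.06)  screw z in holder 43.5  yaw 48.45 rp [-1.7999e+02 -1.0000e-01] F [-0.6 -0.4 -2.4] w 9.7 t 11.07
```

Request:
step_arm(moves=[-0.08, 0, 0, 0, 0, 0, 1, 0, 0, 0, 0, 0, 0, 1])

```text
time: 11.23
tool_pos: [566.2, -314.5, 184.2]
tcp_rot: [3.142, -0.002, 0.846]
contact_force: [-0.3, 0.9, -2.7]
grip_width: 9.4
```

```bash
python3 st.py
```

```text
gap 2.9  holder lateral -1.3 (tool y to correct -0.06)  screw z in holder 43.5  yaw 48.45 rp [ 1.8e+02 -1.1e-01] F [-0.3  0.9 -2.7] w 9.4 t 11.23
```

Request:
step_arm(moves=[-0.08, 0, 0, 0, 0, 0, 1, 0, 0, 0, 0, 0, 0, 1])

```text
time: 11.4
tool_pos: [565.7, -314.9, 184.3]
tcp_rot: [3.142, -0.004, 0.846]
contact_force: [-0.6, -0.0, -2.6]
grip_width: 10.0
```

```bash
python3 st.py; python3 -c "
from h import *
im=capture('scene')[:,:,::-1]; cv2.imwrite('pics/s8.png',im); crop(im,120,330,150,120,5,'pics/s8c.png')
"
```

```text
gap 2.2  holder lateral -1.2 (tool y to correct -0.06)  screw z in holder 43.4  yaw 48.49 rp [180.   -0.2] F [-0.6 -0.  -2.6] w 10.0 t 11.40
```

View pics/s8c.png

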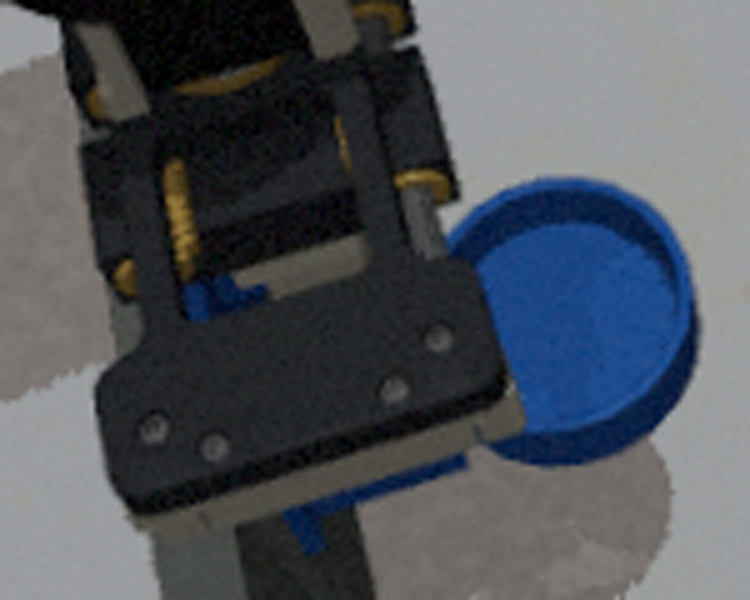

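Request:
step_arm(moves=[-0.1, 0, 0, 0, 0, 0, 1])

```text
time: 11.53
tool_pos: [565.4, -314.9, 184.4]
tcp_rot: [3.141, -0.006, 0.847]
contact_force: [7.3, 8.8, -2.2]
grip_width: 9.7
```

```bash
python3 st.py
```

```text
gap 2.1  holder lateral -1.0 (tool y to correct -0.05)  screw z in holder 43.3  yaw 48.54 rp [179.99  -0.36] F [ 7.3  8.8 -2.2] w 9.7 t 11.53
```

Request:
step_arm(moves=[0.06, 0, 0.05, 0, 0.03, 0, 1, 0, 0, 0.2, 0, 0.02, 0, 1, 0, 0, 0.2, 0, 0, 0, 1, 0, 0, 0, 0, 0, 0, 1])

```text
time: 11.87
tool_pos: [566.2, -314.1, 174.7]
tcp_rot: [3.141, -0.009, 0.848]
contact_force: [-1.0, 0.3, -3.1]
grip_width: 9.8
```

```bash
sed -i 's/hx=31.0/hx=33.1/' st.py; python3 st.py
```

```text
gap 1.1  holder lateral -1.0 (tool y to correct -0.05)  screw z in holder 53.0  yaw 48.57 rp [179.98  -0.52] F [-1.   0.3 -3.1] w 9.8 t 11.87
```

Request:
step_arm(moves=[0, -0.02, 0.2, 0, -0.07, 0, 1, 0, -0.02, 0.2, 0, -0.06, 0, 1, 0, 0, 0, 0, 0, 0, 1])

```text
time: 12.12
tool_pos: [564.7, -314.1, 165.2]
tcp_rot: [-3.141, 0.002, 0.847]
contact_force: [-0.2, 0.4, -2.1]
grip_width: 9.9
```

```bash
 python3 st.py
```

```text
gap 0.1  holder lateral 0.0 (tool y to correct +0.00)  screw z in holder 62.5  yaw 48.52 rp [-1.7996e+02  1.2000e-01] F [-0.2  0.4 -2.1] w 9.9 t 12.12
```

Request:
step_arm(moves=[0.03, 0, 0.12, 0, 0, 0, 1, 0, 0, 0.06, 0, 0, 0, 1, 0, 0, 0, 0, 0, 0, 1])

```text
time: 12.37
tool_pos: [565.0, -313.6, 160.7]
tcp_rot: [-3.14, 0.002, 0.847]
contact_force: [-0.3, -0.5, -2.9]
grip_width: 9.7
```

```bash
 python3 st.py
```

```text
gap 0.6  holder lateral 0.2 (tool y to correct +0.01)  screw z in holder 67.0  yaw 48.52 rp [-1.7992e+02  1.4000e-01] F [-0.3 -0.5 -2.9] w 9.7 t 12.37
```

Request:
step_arm(moves=[0, 0, 0.1, 0, 0, 0, 1, 0, 0, 0, 0, 0, 0, 1])

```text
time: 12.53
tool_pos: [565.0, -313.6, 158.6]
tcp_rot: [-3.14, 0.002, 0.847]
contact_force: [0.4, -0.0, -2.5]
grip_width: 9.9
```

```bash
 python3 st.py
```

```text
gap 0.6  holder lateral 0.1 (tool y to correct +0.01)  screw z in holder 69.1  yaw 48.52 rp [-1.7993e+02  1.4000e-01] F [ 0.4 -0.  -2.5] w 9.9 t 12.53
```

Request:
step_arm(moves=[0, 0, 0.1, 0, 0, 0, 1, 0, 0, 0, 0, 0, 0, 1])

```text
time: 12.7
tool_pos: [565.4, -313.9, 157.3]
tcp_rot: [3.141, 0.002, 0.847]
contact_force: [-0.6, 0.3, -1.7]
grip_width: 9.8
```

```bash
 python3 st.py
```

```text
gap 0.7  holder lateral -0.3 (tool y to correct -0.01)  screw z in holder 70.4  yaw 48.52 rp [1.7999e+02 1.3000e-01] F [-0.6  0.3 -1.7] w 9.8 t 12.70
```

Request:
step_arm(moves=[0, 0, 0.1, 0, 0, 0, 1])

```text
time: 12.78
tool_pos: [565.7, -314.0, 156.6]
tcp_rot: [3.14, 0.002, 0.847]
contact_force: [-2.0, 4.1, 12.5]
grip_width: 9.8
```

```bash
 python3 st.py; python3 -c "
from h import *
im=capture('scene')[:,:,::-1]; cv2.imwrite('pics/s9.png',im); crop(im,100,320,170,130,4.7,'pics/s9c.png')
"
```

```text
gap 0.9  holder lateral -0.7 (tool y to correct -0.03)  screw z in holder 71.1  yaw 48.52 rp [1.7989e+02 1.2000e-01] F [-2.   4.1 12.5] w 9.8 t 12.78
```

View pics/s9c.png

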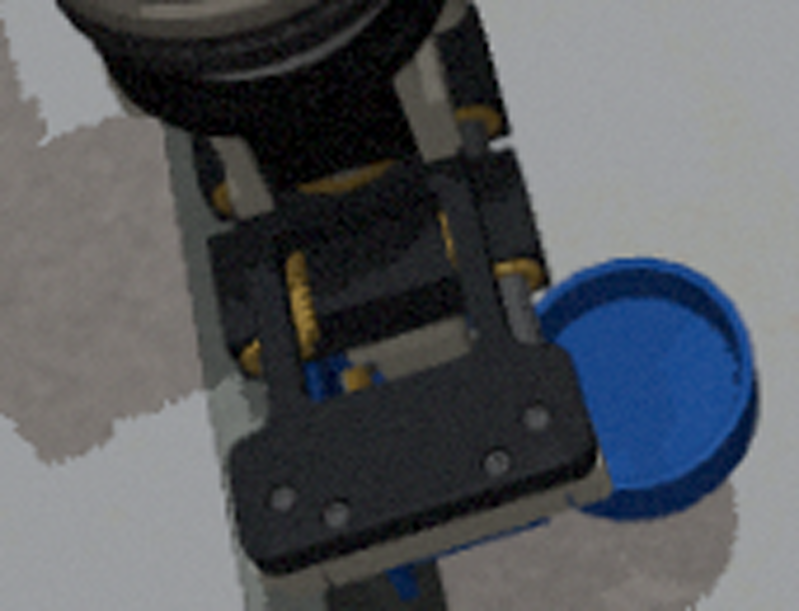

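Request:
step_arm(moves=[0, 0, -0.05, 0, 0, 0, 1, 0, 0, 0, 0, 0, 0, 0.3, 0, 0, 0, 0, 0, 0, 0.3, 0, 0, 0, 0, 0, 0, 0.3, 0, 0, 0, 0, 0, 0, 0.3, 0, 0, 0, 0, 0, 0, 0.3])

```text
time: 13.33
tool_pos: [566.4, -314.5, 159.0]
tcp_rot: [3.136, 0.002, 0.847]
contact_force: [-0.3, 0.7, 1.3]
grip_width: 31.3
```

```bash
 python3 st.py; python3 -c "
from h import *
im=capture('scene')[:,:,::-1]; cv2.imwrite('pics/s10.png',im); crop(im,100,320,170,130,4.7,'pics/s10c.png')
im=capture('wrist')[:,:,::-1]; cv2.imwrite('pics/w10.png',im)
"
```

```text
gap 0.9  holder lateral -1.5 (tool y to correct -0.08)  screw z in holder 68.7  yaw 48.52 rp [1.7969e+02 1.0000e-01] F [-0.3  0.7  1.3] w 31.3 t 13.33
```

View pics/s10c.png

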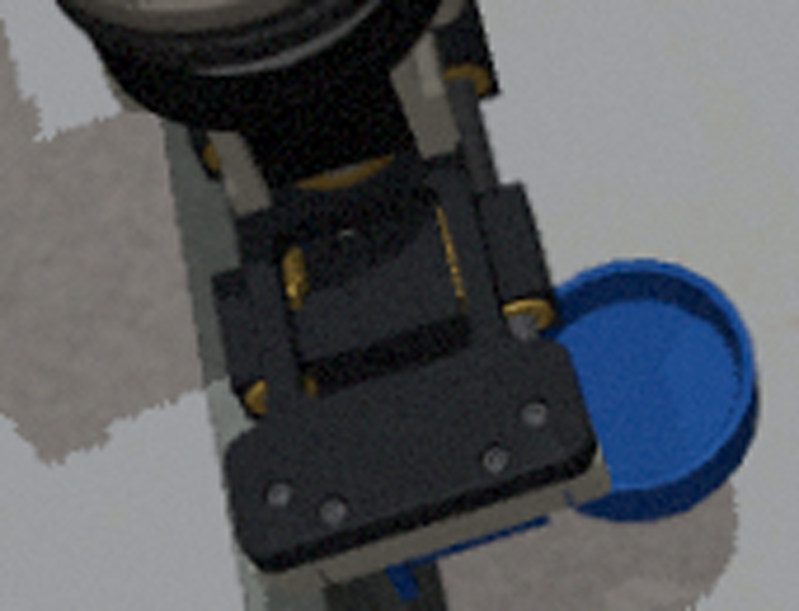

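View pics/w10.png

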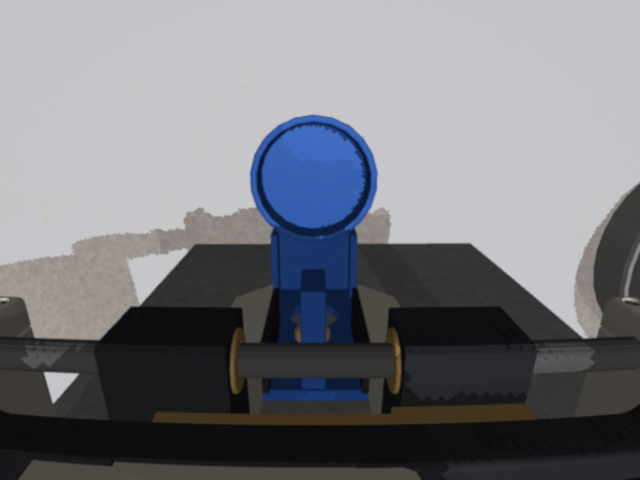

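Request:
step_arm(moves=[0, 0, -0.3, 0, 0, 0, 0.2, 0, 0, -0.8, 0, 0, 0, 0.2, 0, 0, -1, 0, 0, 0, 0, 0, 0, -1, 0, 0, 0, -0.5, 0, 0, -1, 0, 0, 0, -1, 0.5, 0, 0, 0, 0, 0, -1, 1, 0, 0, 0, 0, 0, -1, 1, 0, 0, 0, 0, 0, -1])

```text
time: 14.1
tool_pos: [598.1, -278.4, 246.1]
tcp_rot: [3.137, 0.003, 0.841]
contact_force: [0.4, -0.1, -0.2]
grip_width: 72.1
```

```bash
 python3 st.py; python3 -c "
from h import *
import pickle
o=get_obs(); pickle.dump(o,open('o11.pkl','wb')); print(o['tool_pos'])
im=capture('wrist')[:,:,::-1]; cv2.imwrite('pics/w11.png',im)
"; bash p.sh 568 351.3 215 48.45
```

```text
gap 48.9  holder lateral -1.3 (tool y to correct -0.06)  screw z in holder -18.4  yaw 48.18 rp [1.7972e+02 1.5000e-01] F [ 0.4 -0.1 -0.2] w 72.1 t 14.10
[ 598.10720887 -278.41749103  246.13879939]
now [ 600.4 -274.9  245.6] [1.7977e+02 3.0000e-02 4.8360e+01] F [ 0.8  1.8 -0.3] w 75.9 t 14.15  rows needed 32
0.70, -0.69, 0.04, 0.00, 0.00, -0.00
0.70, -0.69, 0.04, 0.00, 0.00, -0.00
0.70, -0.69, 0.04, 0.00, 0.00, -0.00
0.70, -0.69, 0.04, 0.00, 0.00, -0.00
0.70, -0.69, 0.04, 0.00, 0.00, -0.00
0.70, -0.69, 0.05, 0.00, 0.00, -0.00
0.70, -0.69, 0.05, 0.00, 0.00, -0.00
0.70, -0.69, 0.05, 0.00, 0.00, -0.00
```

View pics/w11.png

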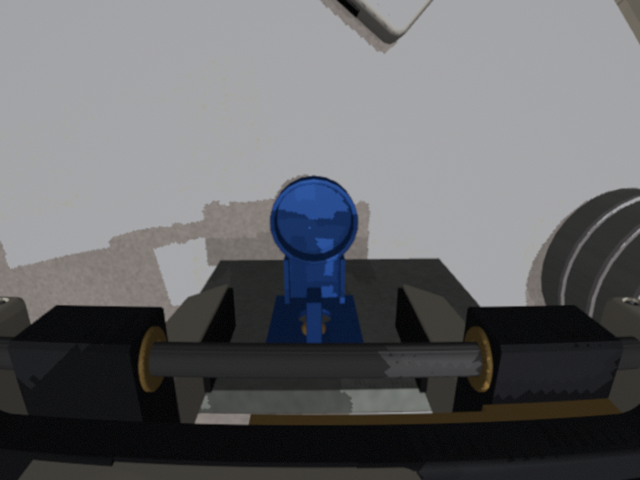

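Request:
step_arm(moves=[1, -0.98, 0, 0, 0, 0, -1, 1, -0.98, 0, 0, 0, 0, -1, 1, -0.98, 0, 0, 0, 0, -1, 1, -0.98, 0, 0, 0, 0, -1, 1, -0.98, 0, 0, 0, 0, -1, 1, -0.98, 0, 0, 0, 0, -1, 1, -0.98, 0, 0, 0, 0, -1, 1, -0.98, 0, 0, 0, 0, -1])

```text
time: 14.82
tool_pos: [589.3, -42.5, 238.8]
tcp_rot: [-3.141, 0.003, 0.84]
contact_force: [0.2, 0.5, -0.6]
grip_width: 91.6
```

Request:
step_arm(moves=[1, -0.98, 0, 0, 0, 0, -1, 1, -0.98, 0, 0, 0, 0, -1, 1, -0.98, 0, 0, 0, 0, -1, 1, -0.98, 0, 0, 0, 0, -1, 1, -0.98, 0, 0, 0, 0, -1, 1, -0.98, 0, 0, 0, 0, -1])

```text
time: 15.32
tool_pos: [578.8, 136.5, 236.2]
tcp_rot: [-3.138, 0.004, 0.842]
contact_force: [0.7, -0.8, -0.6]
grip_width: 91.8
```

```bash
bash p.sh 568 351.3 215 48.45; python3 -c "
from h import *
a=capture('scene')[:,:,::-1]; b=capture('top')[:,:,::-1]
cv2.imwrite('pics/s12.png',a);cv2.imwrite('pics/t12.png',b)
crop(a,120,350,170,130,4.7,'pics/s12c.png'); crop(b,410,150,140,120,5,'pics/t12c.png')
"
```

```text
now [578.8 136.5 236.2] [-179.77    0.24   48.24] F [ 0.7 -0.8 -0.6] w 91.8 t 15.32  rows needed 11
0.70, -0.69, 0.10, -0.01, 0.01, -0.00
0.70, -0.69, 0.10, -0.01, 0.01, -0.00
0.70, -0.69, 0.10, -0.01, 0.01, -0.00
0.70, -0.69, 0.10, -0.01, 0.01, -0.00
0.70, -0.69, 0.10, -0.01, 0.01, -0.00
0.70, -0.69, 0.10, -0.01, 0.01, -0.00
0.70, -0.69, 0.10, -0.01, 0.01, -0.00
0.70, -0.69, 0.10, -0.01, 0.01, -0.00
```

View pics/s12c.png

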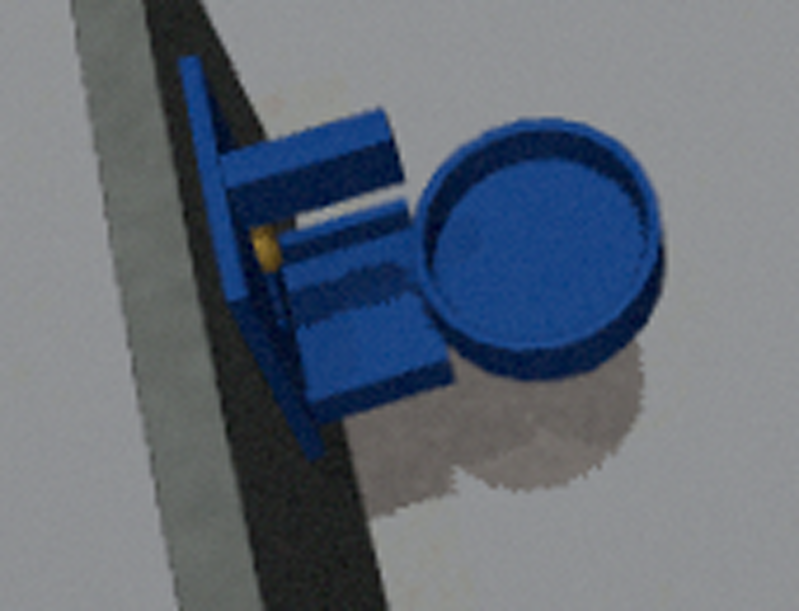

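View pics/t12c.png

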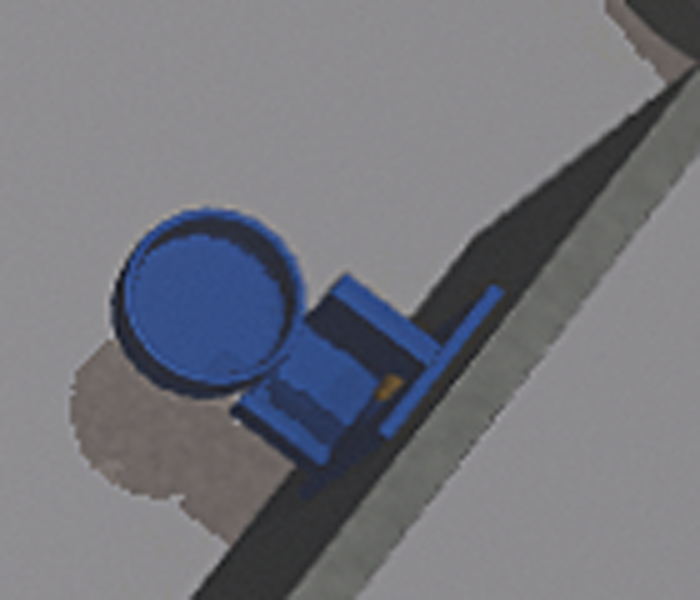

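```bash
python3 - <<'E'
from st import *
from fit import C
S=lambda *p:C((120,350),4.7,p); T=lambda *p:C((410,150),5,p)
ob=[("scene",S(180,60),(0,35,110)),("scene",S(198,57),(5,35,110)),("scene",S(243,300),(5,-35,110)),("scene",S(228,298),(0,-35,110)),("scene",S(380,108),(48,5,110)),("scene",S(388,143),(48,-5,110)),("scene",S(405,183),(48,-5,84)),("scene",S(318,460),(0,-35,0)),
("top",T(493,285),(5,-35,110)),("top",T(503,291),(0,-35,110)),("top",T(382,433),(5,35,110)),("top",T(390,437),(0,35,110)),("top",T(347,273),(48,-5,110)),("top",T(332,295),(48,5,110))]
# ring rim ellipse extents (outer rim): scene left 415,right 661,top 118 ; top: left 118,right 304,top 208
a=np.linspace(0,2*np.pi,360); rim=np.c_[78+36*np.cos(a),36*np.sin(a),np.full(360,25)]
def pose(p): return Rn.from_euler('xyz',[p[5],p[4],p[3]]).as_matrix(),p[:3]
def f(p):
    R,o=pose(p); r=[proj(n,R@np.array(q)+o)[0]-uv for n,uv,q in ob]
    s=proj('scene',rim@R.T+o); t=proj('top',rim@R.T+o)
    e=[s[:,0].min()-S(415,0)[0],s[:,0].max()-S(661,0)[0],s[:,1].min()-S(0,118)[1],t[:,0].max()-T(304,0)[0],t[:,1].min()-T(0,208)[1]]
    return np.r_[np.concatenate(r),e]
s=least_squares(f,[543,-339,112,np.radians(48.45),0,0],loss='soft_l1',x_scale=[10,10,10,.1,.1,.1])
R,o=pose(s.x); print(s.x[:3].round(1),np.degrees(s.x[3:]).round(2)); print(s.fun.round(1))
print("seat",(R@[78,0,5]+o).round(1),"screw_head in holder",(R.T@(head-o)).round(1), "grip",(R@[30,0,99]+o).round(1))
E
```

```text
[ 544.7 -338.   108.9] [48.61  0.87 -0.18]
[-0.6  0.4 -0.4 -0.2  0.6 -0.2 -0.5  1.6  0.5 -0.4  0.6 -0.7  0.5  0.5
 -0.9  0.3 -0.   0.1  0.3  0.6 -0.6 -0.2  0.   0.8  0.1  0.  -0.2 -0.2
 -0.5  1.  -0.8  0.2 -0.4]
seat [ 596.3 -279.5  112.7] screw_head in holder [ 7.5  0.6 70.1] grip [ 565.3 -314.2  207.4]
```

Request:
step_arm(moves=[1, -0.98, 0.1, -0.01, 0.01, 0, -1, 1, -0.98, 0.1, -0.01, 0.01, 0, -1, 1, -0.98, 0.1, 0, 0.01, 0, -1, 1, -0.98, 0.1, 0, 0.01, 0, -1, 0.9, -0.9, 0.1, 0, 0, 0, -1, 0.9, -0.9, 0.1, 0, 0, 0, -1, 0.7, -0.7, 0.1, 0, 0, 0, -1, 0.4, -0.4, 0.1, 0, 0, 0, -1])

```text
time: 16.08
tool_pos: [567.4, 336.7, 216.4]
tcp_rot: [-3.139, 0.005, 0.843]
contact_force: [0.3, 0.5, 0.8]
grip_width: 92.0
```

```bash
bash p.sh 568 351.3 150 48.45
```

```text
now [567.4 336.7 216.4] [-179.84    0.29   48.31] F [0.3 0.5 0.8] w 92.0 t 16.08  rows needed 4
0.15, -0.11, 0.83, -0.01, 0.02, -0.01
0.14, -0.11, 0.83, -0.01, 0.02, -0.01
0.14, -0.11, 0.83, -0.01, 0.02, -0.01
0.14, -0.12, 0.83, -0.01, 0.02, -0.01
```

Request:
step_arm(moves=[0.15, -0.12, 0.8, -0.02, 0.03, 0, -1, 0.14, -0.11, 0.8, -0.01, 0.02, 0, -1, 0.12, -0.1, 0.8, 0, 0.02, 0, -1, 0.1, -0.08, 0.8, 0, 0, 0, -1, 0, 0, 0.6, 0, 0, 0, -1, 0, 0, 0, 0, 0, 0, -1])

```text
time: 16.58
tool_pos: [568.3, 350.1, 135.2]
tcp_rot: [3.141, 0.001, 0.845]
contact_force: [-0.2, -0.2, 0.5]
grip_width: 92.0
```

```bash
bash p.sh 568 351.3 20 48.45; python3 -c "
from h import *
o=get_obs()
im=capture('wrist')[:,:,::-1].copy(); 
a=np.linspace(0,2*np.pi,100); v=proj('wrist',np.c_[568+26.5*np.cos(a),351.3+26.5*np.sin(a),np.full(100,85)],o)
print('pred lid',v.min(0),v.max(0))
hsv=cv2.cvtColor(im,cv2.COLOR_BGR2HSV); m=(((hsv[...,0]<8)|(hsv[...,0]>172))&(hsv[...,1]>150)&(hsv[...,2]>60)).astype(np.uint8)
c=max(cv2.findContours(m,0,1)[0],key=cv2.contourArea)[:,0]; print('red',c.min(0),c.max(0))
cv2.imwrite('pics/w13.png',im)
"
```

```text
now [568.3 350.1 135.2] [1.7998e+02 8.0000e-02 4.8440e+01] F [-0.2 -0.2  0.5] w 92.0 t 16.58  rows needed 6
0.01, -0.01, 0.96, 0.00, 0.00, -0.00
0.01, -0.01, 0.96, 0.00, 0.00, -0.00
0.01, -0.01, 0.96, 0.00, 0.00, -0.00
0.01, -0.01, 0.96, 0.00, 0.00, -0.00
0.01, -0.01, 0.96, 0.00, 0.00, -0.00
0.01, -0.01, 0.96, 0.00, 0.00, -0.00
pred lid [273.24678877 206.05577396] [355.2685895  283.92979712]
red [274 204] [352 280]
```

View pics/w13.png

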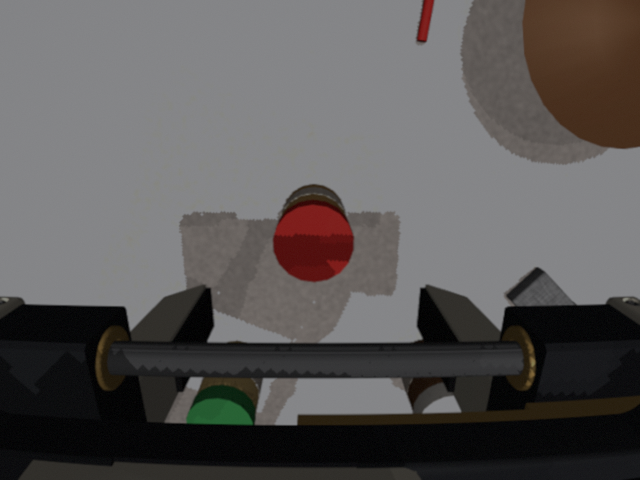

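Request:
step_arm(moves=[0.03, 0, 0.6, 0, 0, 0, -1, 0.03, -0.02, 0.9, 0, 0, 0, -1, 0.02, 0, 0.9, 0, 0, 0, -1, 0, 0, 0.9, 0, 0, 0, -1, 0, 0, 0.9, 0, 0, 0, -1, 0, 0, 0.8, 0, 0, 0, -1, 0, 0, 0.4, 0, 0, 0, -1, 0, 0, 0, 0, 0, 0, -1])

```text
time: 17.3
tool_pos: [576.1, 350.2, 28.7]
tcp_rot: [3.134, -0.012, 0.842]
contact_force: [0.4, -0.4, 0.2]
grip_width: 91.8
```

```bash
bash p.sh 568.5 352 20 48.45
```

```text
now [576.1 350.2  28.7] [179.59  -0.67  48.23] F [ 0.4 -0.4  0.2] w 91.8 t 17.3  rows needed 1
-0.19, -0.35, 0.43, 0.10, -0.17, -0.05
```

Request:
step_arm(moves=[-0.1, -0.18, 0.2, 0.05, -0.08, -0.02, -1, -0.08, -0.15, 0.2, 0.04, -0.06, -0.02, -1, 0, 0, 0, 0, 0, 0, -1])

```text
time: 17.55
tool_pos: [569.7, 352.1, 22.0]
tcp_rot: [3.14, -0.004, 0.844]
contact_force: [-0.9, 0.1, 0.2]
grip_width: 91.5
```

```bash
bash p.sh 568.5 352 20 48.45
```

```text
now [569.7 352.1  22. ] [179.91  -0.21  48.36] F [-0.9  0.1  0.2] w 91.5 t 17.55  rows needed 1
-0.05, -0.04, 0.10, 0.02, -0.05, -0.02
```

Request:
step_arm(moves=[-0.05, -0.04, 0.08, 0.02, -0.05, -0.02, 1, 0, 0, 0, 0, 0, 0, 1, 0, 0, 0, 0, 0, 0, 1, 0, 0, 0, 0, 0, 0, 1, 0, 0, 0, 0, 0, 0, 1, 0, 0, 0, 0, 0, 0, 1, 0, 0, 0, 0, 0, 0, 1, 0, 0, 0, 0, 0, 0, 1])

```text
time: 18.22
tool_pos: [569.9, 353.1, 23.7]
tcp_rot: [3.139, -0.005, 0.846]
contact_force: [-0.2, 1.0, -0.5]
grip_width: 52.0
```

Request:
step_arm(moves=[0, 0, 0, 0, 0, 0, 1, 0, 0, 0, 0, 0, 0, 1, 0, 0, 0, 0, 0, 0, 1])

```text
time: 18.47
tool_pos: [569.9, 353.2, 23.8]
tcp_rot: [3.139, -0.005, 0.846]
contact_force: [-0.9, -0.2, -0.2]
grip_width: 52.5
```

```bash
bash p.sh 568.5 352 20 48.45; python3 -c "
from h import *
im=capture('wrist')[:,:,::-1].copy();cv2.imwrite('pics/w14.png',im)"
```

```text
now [569.9 353.2  23.8] [179.87  -0.3   48.49] F [-0.9 -0.2 -0.2] w 52.5 t 18.47  rows needed 1
-0.09, -0.02, 0.19, 0.03, -0.08, 0.01
```

View pics/w14.png

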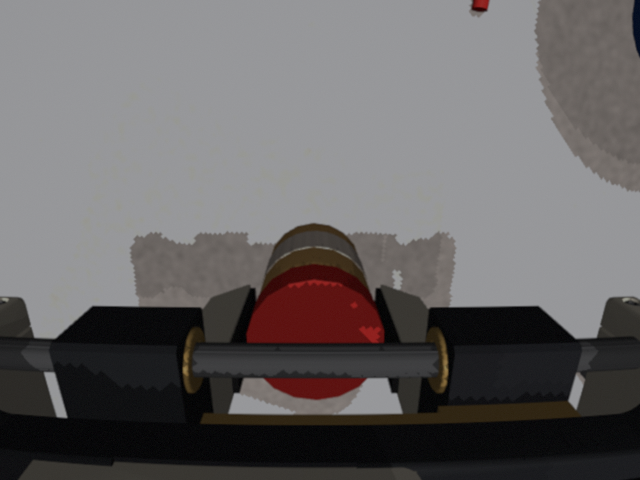

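```bash
python3 - <<'E'
from h import *
from scipy.spatial import cKDTree
im=cv2.imread('pics/w14.png'); hsv=cv2.cvtColor(im,cv2.COLOR_BGR2HSV); m=(((hsv[...,0]<8)|(hsv[...,0]>172))&(hsv[...,1]>150)&(hsv[...,2]>40)).astype(np.uint8); m[:200]=0
c=np.concatenate([x[:,0] for x in cv2.findContours(m,0,1)[0] if cv2.contourArea(x)>200]); 
hull=cv2.convexHull(c)[:,0]; print(hull.min(0),hull.max(0))
O=dict(tool_pos=np.zeros(3),tcp_rot=np.zeros(3)); a=np.linspace(0,2*np.pi,400)
for z in (-61.2,-49):
    pts=lambda p:proj('wrist',np.c_[p[0]+26.5*np.cos(a),p[1]+26.5*np.sin(a),np.full(400,z)],O)
    s=least_squares(lambda p:cKDTree(pts(p)).query(hull)[0],[0,0],loss='soft_l1'); print(z,s.x.round(2),np.abs(s.fun).mean().round(2))
# ring rim in w10 (just released, tcp 566.4,-314.5,159) and w5
for fn,tz in (('pics/w10.png',23.9),('pics/w5.png',21.0),('pics/w6.png',23.9)):
    im=cv2.imread(fn); hsv=cv2.cvtColor(im,cv2.COLOR_BGR2HSV); m=((hsv[...,0]>95)&(hsv[...,0]<130)&(hsv[...,1]>120)).astype(np.uint8); m[215:]=0
    c=max(cv2.findContours(m,0,1)[0],key=cv2.contourArea)[:,0]; c=c[c[:,1]<200]
    pts=lambda p:proj('wrist',np.c_[p[0]+36*np.cos(a),p[1]+36*np.sin(a),np.full(400,tz)],O)
    s=least_squares(lambda p:cKDTree(pts(p)).query(c)[0],[47,0],loss='soft_l1'); print(fn,s.x.round(2),np.abs(s.fun).mean().round(2))
E
```

```text
[246 264] [384 398]
-61.2 [ 2.6 -0.6] 3.61
-49 [-1.42 -0.63] 7.05
pics/w10.png [45.28 -1.61] 1.57
pics/w5.png [46.04  1.26] 1.01
pics/w6.png [45.78 -0.47] 1.08
```

Request:
step_arm(moves=[0, 0, -0.4, 0, 0, 0, 1, 0, 0, -0.8, 0, 0, 0, 1, 0, 0, -1, 0, 0, 0, 1, 0, 0, -1, 0, 0, 0, 1, 0, 0, -1, 0, 0, 0, 1, 0, 0, -1, 0, 0, 0, 1, -0.2, 0.2, -1, 0, 0, 0, 1, -0.4, 0.4, -1, 0, 0, 0, 1])

```text
time: 19.18
tool_pos: [565.4, 335.0, 168.0]
tcp_rot: [-3.136, 0.01, 0.848]
contact_force: [1.1, 0.1, -2.7]
grip_width: 52.5
```

```bash
bash p.sh 596 -279.8 205 48.45
```

```text
now [565.4 335.  168. ] [-179.7    0.6   48.6] F [ 1.1  0.1 -2.7] w 52.5 t 19.18  rows needed 31
-0.71, 0.69, -0.06, -0.00, 0.00, 0.00
-0.71, 0.69, -0.06, -0.00, 0.00, 0.00
-0.71, 0.69, -0.06, -0.00, 0.00, 0.00
-0.71, 0.69, -0.06, -0.00, 0.00, 0.00
-0.71, 0.69, -0.06, -0.00, 0.00, 0.00
-0.71, 0.69, -0.06, -0.00, 0.00, 0.00
-0.71, 0.69, -0.06, -0.00, 0.00, 0.00
-0.71, 0.69, -0.06, -0.00, 0.00, 0.00
```

Request:
step_arm(moves=[-0.6, 0.58, -0.5, -0.01, 0.03, 0, 1, -0.8, 0.78, -0.5, -0.01, 0.03, 0, 1, -0.9, 0.87, -0.5, -0.01, 0.02, 0, 1, -0.9, 0.87, -0.3, 0, 0.02, 0, 1, -0.9, 0.87, -0.1, 0, 0.01, 0, 1, -0.9, 0.87, 0, 0, 0.01, 0, 1, -0.9, 0.87, 0, 0, 0, 0, 1, -0.9, 0.87, 0, 0, 0, 0, 1])

```text
time: 19.85
tool_pos: [573.5, 136.7, 213.3]
tcp_rot: [3.141, -0.005, 0.853]
contact_force: [-0.6, -0.5, -1.4]
grip_width: 52.3
```

Request:
step_arm(moves=[-0.9, 0.87, 0, 0, 0, 0, 1, -0.9, 0.87, 0, 0, 0, 0, 1, -0.9, 0.87, 0, 0, 0, 0, 1, -0.9, 0.87, 0, 0, 0, 0, 1, -0.9, 0.87, 0, 0, 0, 0, 1, -0.9, 0.87, 0, 0, 0, 0, 1, -0.9, 0.87, 0, 0, 0, 0, 1])

```text
time: 20.43
tool_pos: [576.3, -52.7, 211.8]
tcp_rot: [-3.14, -0.001, 0.849]
contact_force: [-0.5, -0.8, -2.1]
grip_width: 52.4
```

```bash
bash p.sh 596 -279.8 205 48.45
```

```text
now [576.3 -52.7 211.8] [-1.7988e+02 -3.0000e-02  4.8670e+01] F [-0.5 -0.8 -2.1] w 52.4 t 20.43  rows needed 12
-0.66, 0.69, 0.03, -0.00, -0.00, 0.00
-0.66, 0.69, 0.03, -0.00, -0.00, 0.00
-0.66, 0.69, 0.03, -0.00, -0.00, 0.00
-0.66, 0.69, 0.03, -0.00, -0.00, 0.00
-0.66, 0.69, 0.03, -0.00, -0.00, 0.00
-0.66, 0.69, 0.03, -0.00, -0.00, 0.00
-0.66, 0.69, 0.03, -0.00, -0.00, 0.00
-0.65, 0.69, 0.03, -0.00, -0.00, 0.00
```

Request:
step_arm(moves=[-0.66, 0.76, 0.02, 0, 0, 0, 1, -0.66, 0.76, 0.02, 0, 0, 0, 1, -0.66, 0.76, 0.02, 0, 0, 0, 1, -0.66, 0.76, 0.02, 0, 0, 0, 1, -0.66, 0.76, 0.02, 0, 0, 0, 1, -0.66, 0.76, 0.02, 0, 0, 0, 1, -0.66, 0.76, 0.02, 0, 0, 0, 1, -0.6, 0.7, 0, 0, 0, 0, 1])

```text
time: 21.1
tool_pos: [589.3, -225.7, 206.5]
tcp_rot: [-3.134, 0.004, 0.843]
contact_force: [-0.4, 0.1, -2.1]
grip_width: 52.6
```

```bash
bash p.sh 602.6 -272.3 200 48.45
```

```text
now [ 589.3 -225.7  206.5] [-179.54    0.22   48.29] F [-0.4  0.1 -2.1] w 52.6 t 21.1  rows needed 3
-0.43, 0.68, 0.10, -0.04, 0.02, -0.01
-0.43, 0.68, 0.11, -0.04, 0.02, -0.01
-0.43, 0.68, 0.11, -0.04, 0.02, -0.01
```

Request:
step_arm(moves=[-0.4, 0.6, 0, -0.03, 0.02, -0.01, 1, -0.4, 0.55, 0, -0.03, 0.01, 0, 1, -0.3, 0.4, 0, -0.02, 0, 0, 1, -0.2, 0.25, 0, 0, 0, 0, 1, 0, 0, 0, 0, 0, 0, 1])

```text
time: 21.52
tool_pos: [595.3, -277.7, 204.3]
tcp_rot: [-3.136, 0.004, 0.837]
contact_force: [-1.6, -0.3, -2.0]
grip_width: 52.2
```

```bash
bash p.sh 602.6 -272.3 200 48.45;bash p.sh 596 -279.8 200 48.45
```

```text
now [ 595.3 -277.7  204.3] [-179.67    0.24   47.97] F [-1.6 -0.3 -2. ] w 52.2 t 21.52  rows needed 1
0.45, 0.09, 0.21, -0.08, 0.06, -0.12
now [ 595.3 -277.7  204.3] [-179.67    0.24   47.97] F [-1.6 -0.3 -2. ] w 52.2 t 21.52  rows needed 1
-0.05, 0.10, 0.21, -0.08, 0.06, -0.12
```

Request:
step_arm(moves=[0, 0.06, 0, -0.05, 0.04, -0.07, 1, 0, 0.03, 0, -0.03, 0.02, -0.04, 1, 0, 0, 0, 0, 0, 0, 1])

```text
time: 21.77
tool_pos: [596.5, -277.7, 204.1]
tcp_rot: [-3.141, -0.001, 0.847]
contact_force: [-0.5, 0.5, -2.0]
grip_width: 52.6
```

```bash
bash p.sh 596 -279.8 160 48.45; python3 -c "
from h import *
im=capture('scene')[:,:,::-1].copy();cv2.imwrite('pics/s15.png',im);crop(im,140,310,160,130,5,'pics/s15c.png')
im=capture('wrist')[:,:,::-1].copy();cv2.imwrite('pics/w15.png',im)";bash p.sh 596 -279.8 160 48.45
```

```text
now [ 596.5 -277.7  204.1] [-1.7994e+02 -5.0000e-02  4.8510e+01] F [-0.5  0.5 -2. ] w 52.6 t 21.77  rows needed 3
-0.03, 0.02, 0.73, -0.00, -0.00, 0.00
-0.03, 0.02, 0.73, -0.00, -0.00, 0.00
-0.03, 0.02, 0.73, -0.00, -0.00, 0.00
now [ 596.6 -277.6  204.2] [-1.7995e+02 -4.0000e-02  4.8510e+01] F [-0.3 -0.4 -1.7] w 52.3 t 21.87  rows needed 3
-0.03, 0.02, 0.74, -0.00, -0.00, 0.00
-0.03, 0.02, 0.74, -0.00, -0.00, 0.00
-0.03, 0.02, 0.74, -0.00, -0.00, 0.00
```

View pics/s15c.png

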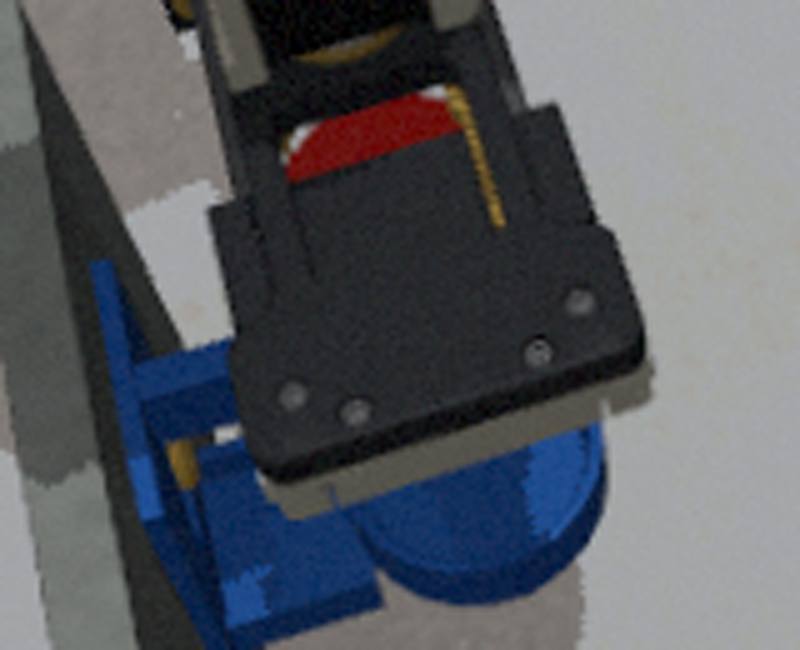

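View pics/w15.png

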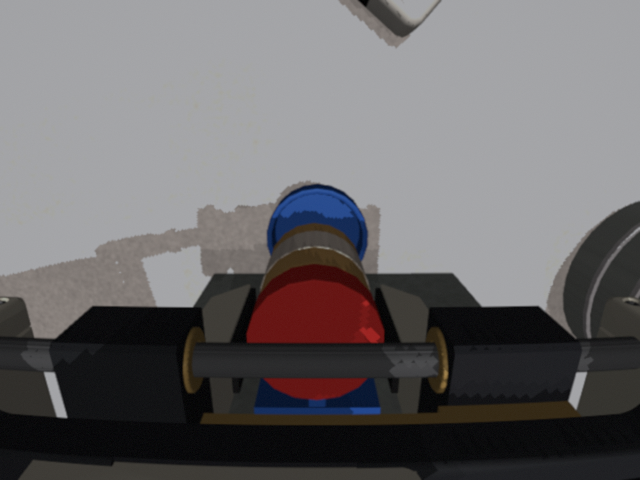

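```bash
python3 - <<'E'
from h import *
from scipy.spatial import cKDTree
im=cv2.imread('pics/w15.png'); crop(im,250,175,140,110,5.5,'pics/w15c.png')
hsv=cv2.cvtColor(im,cv2.COLOR_BGR2HSV); m=((hsv[...,0]>95)&(hsv[...,0]<130)&(hsv[...,1]>100)).astype(np.uint8); m[250:]=0
c=max(cv2.findContours(m,0,1)[0],key=cv2.contourArea)[:,0]; c=c[((c[:,1]<215)|(c[:,0]<272)|(c[:,0]>363))]
d=np.hypot(c[:,0]-317,c[:,1]-234); c=c[d>44]; print(c.min(0),c.max(0),len(c))
O=dict(tool_pos=np.zeros(3),tcp_rot=np.zeros(3)); a=np.linspace(0,2*np.pi,400)
for z in (66,71.4,76):
    pts=lambda p:proj('wrist',np.c_[p[0]+36*np.cos(a),p[1]+36*np.sin(a),np.full(400,z)],O)
    s=least_squares(lambda p:cKDTree(pts(p)).query(c)[0],[0,0],loss='soft_l1'); print("ring",z,s.x.round(2),np.abs(s.fun).mean().round(2), pts(s.x).min(0).round(1),pts(s.x).max(0).round(1))
for x in (-2,0,2,4):
    q=proj('wrist',np.c_[x+26*np.cos(a),26*np.sin(a),np.full(400,23.8)],O); print("jar bottom x",x,"top row",q[:,1].min().round(1),q[:,0].min().round(1),q[:,0].max().round(1))
E
```

```text
[267 185] [366 249] 163
ring 66 [1.07 0.71] 2.02 [264.3 186.2] [369.5 286.8]
ring 71.4 [0.28 0.66] 1.53 [265.2 186. ] [368.3 284.8]
ring 76 [-0.43  0.73] 1.12 [266.1 185.9] [367.6 283.1]
jar bottom x -2 top row 221.9 271.5 360.4
jar bottom x 0 top row 218.4 271.4 360.6
jar bottom x 2 top row 215.0 271.3 360.7
jar bottom x 4 top row 211.5 271.1 360.8
```

View pics/w15c.png

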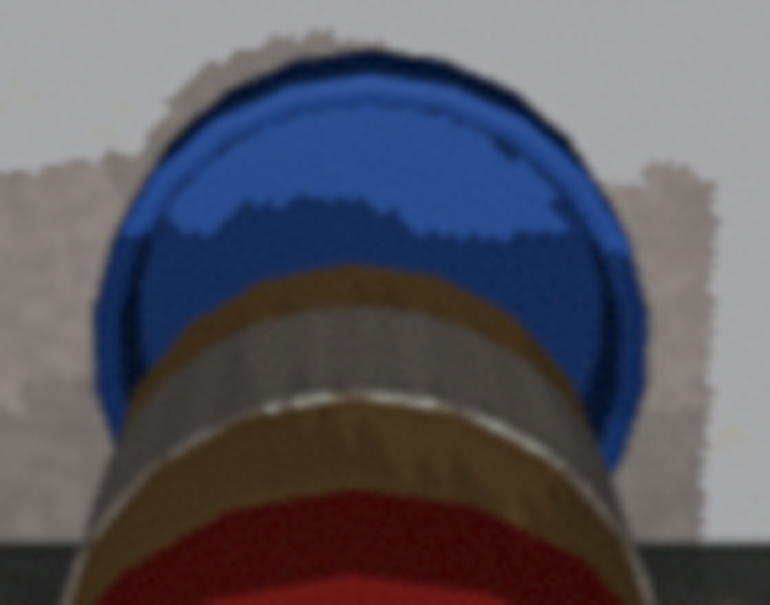

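Request:
step_arm(moves=[0.05, 0.03, 0.2, 0, 0, 0, 1, 0.03, 0.02, 0.4, 0, 0, 0, 1, 0, 0, 0.4, 0, 0, 0, 1, 0, 0, 0.2, 0, 0, 0, 1, 0, 0, 0, 0, 0, 0, 1])

```text
time: 22.28
tool_pos: [598.9, -274.9, 177.8]
tcp_rot: [-3.141, -0.001, 0.849]
contact_force: [0.0, 0.2, -1.9]
grip_width: 52.4
```

```bash
bash p.sh 598.2 -277 160 48.45
```

```text
now [ 598.9 -274.9  177.8] [-1.7994e+02 -6.0000e-02  4.8640e+01] F [ 0.   0.2 -1.9] w 52.4 t 22.28  rows needed 1
-0.10, 0.05, 0.89, -0.02, -0.01, 0.05
```

Request:
step_arm(moves=[-0.06, 0.03, 0.2, 0, 0, 0.03, 1, -0.04, 0.02, 0.3, 0, 0, 0.02, 1, 0, 0, 0.2, 0, 0, 0, 1, 0, 0, 0, 0, 0, 0, 1])

```text
time: 22.62
tool_pos: [597.9, -277.2, 161.5]
tcp_rot: [-3.139, -0.001, 0.845]
contact_force: [0.2, 0.1, -2.3]
grip_width: 52.1
```

```bash
bash p.sh 598.2 -277 150 48.45; python3 -c "
from h import *
im=capture('wrist')[:,:,::-1].copy();cv2.imwrite('pics/w16.png',im);crop(im,230,165,180,140,4.4,'pics/w16c.png')"
```

```text
now [ 597.9 -277.2  161.5] [-1.7986e+02 -4.0000e-02  4.8420e+01] F [ 0.2  0.1 -2.3] w 52.1 t 22.62  rows needed 1
0.02, 0.01, 0.57, -0.04, -0.01, -0.01
```

View pics/w16c.png

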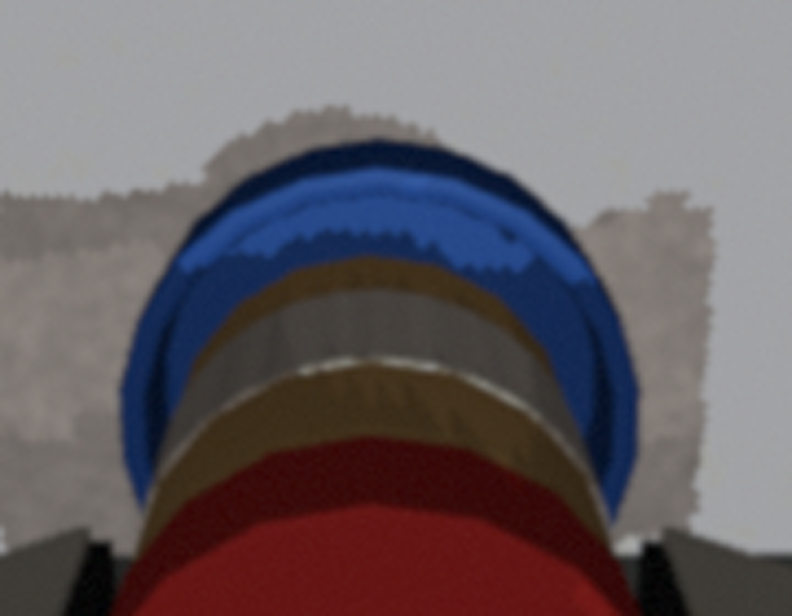

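Request:
step_arm(moves=[0.06, 0.03, 0.2, -0.02, 0, 0, 1, 0.03, 0.02, 0.25, 0, 0, 0, 1, 0, 0, 0.1, 0, 0, 0, 1, 0, 0, 0, 0, 0, 0, 1])

```text
time: 23.0
tool_pos: [600.5, -276.8, 150.4]
tcp_rot: [3.141, -0.001, 0.845]
contact_force: [-0.0, -0.7, -2.6]
grip_width: 52.7
```

```bash
bash p.sh 599.3 -276.7 140 48.45
```

```text
now [ 600.5 -276.8  150.4] [ 1.7995e+02 -6.0000e-02  4.8400e+01] F [-0.  -0.7 -2.6] w 52.7 t 23.0  rows needed 1
-0.04, -0.05, 0.52, 0.01, -0.01, -0.01
```

Request:
step_arm(moves=[-0.03, -0.04, 0.2, 0, 0, 0, 1, 0, 0, 0.15, 0, 0, 0, 1, 0, 0, 0, 0, 0, 0, 1])

```text
time: 23.25
tool_pos: [599.5, -276.7, 142.8]
tcp_rot: [3.14, -0.001, 0.845]
contact_force: [-0.5, -0.8, -1.5]
grip_width: 52.5
```

```bash
bash p.sh 599.3 -276.7 138 48.45
```

```text
now [ 599.5 -276.7  142.8] [ 1.7993e+02 -6.0000e-02  4.8420e+01] F [-0.5 -0.8 -1.5] w 52.5 t 23.25  rows needed 1
-0.01, -0.01, 0.24, 0.02, -0.01, -0.01
```

Request:
step_arm(moves=[0, 0, 0.12, 0, 0, 0, 1, 0, 0, 0, 0, 0, 0, 1])

```text
time: 23.42
tool_pos: [599.4, -276.7, 140.1]
tcp_rot: [3.141, -0.001, 0.845]
contact_force: [-0.8, -0.4, -1.9]
grip_width: 52.1
```

Request:
step_arm(moves=[0, 0, 0.1, 0, 0, 0, 1, 0, 0, 0, 0, 0, 0, 1])

```text
time: 23.58
tool_pos: [599.5, -276.7, 138.0]
tcp_rot: [3.14, -0.001, 0.845]
contact_force: [0.6, 0.3, -1.9]
grip_width: 52.6
```

```bash
bash p.sh 599.3 -276.7 138 48.45;  python3 -c "
from h import *
im=capture('wrist')[:,:,::-1].copy();cv2.imwrite('pics/w17.png',im);crop(im,230,165,180,140,4.4,'pics/w17c.png')"
```

```text
now [ 599.5 -276.7  138. ] [ 1.7993e+02 -6.0000e-02  4.8410e+01] F [ 0.6  0.3 -1.9] w 52.6 t 23.58  rows needed 1
-0.01, -0.01, 0.00, 0.02, -0.02, -0.01
```

View pics/w17c.png

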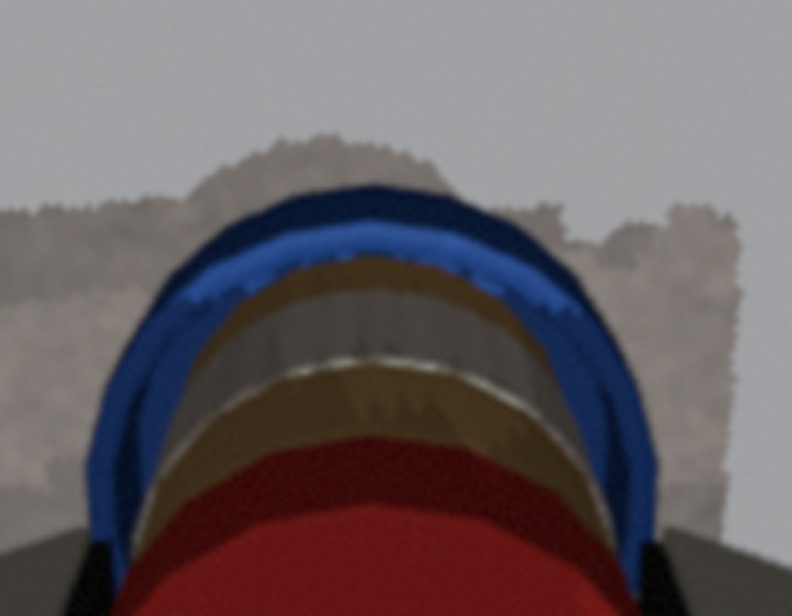

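Request:
step_arm(moves=[0, 0, 0.08, 0, 0, 0, 1, 0, 0, 0, 0, 0, 0, 1])

```text
time: 23.8
tool_pos: [599.8, -276.9, 136.8]
tcp_rot: [3.139, -0.001, 0.845]
contact_force: [0.1, -0.0, -2.1]
grip_width: 52.4
```

Request:
step_arm(moves=[0, 0, 0.08, 0, 0, 0, 1, 0, 0, 0, 0, 0, 0, 1])

```text
time: 23.97
tool_pos: [600.0, -277.0, 135.3]
tcp_rot: [3.139, -0.001, 0.845]
contact_force: [1.3, -0.7, -1.3]
grip_width: 52.3
```

Request:
step_arm(moves=[-0.01, 0, 0.06, 0.01, 0, 0, 1, 0, 0, 0, 0, 0, 0, 1])

```text
time: 24.13
tool_pos: [600.3, -277.1, 134.7]
tcp_rot: [3.138, -0.002, 0.845]
contact_force: [-1.2, 0.4, -1.1]
grip_width: 52.1
```

Request:
step_arm(moves=[0, 0, 0.06, 0, 0, 0, 1])

```text
time: 24.22
tool_pos: [600.6, -277.0, 134.2]
tcp_rot: [3.137, -0.003, 0.845]
contact_force: [-0.5, 3.5, 7.6]
grip_width: 52.6
```

Request:
step_arm(moves=[0, 0, -0.03, 0, 0, 0, 0.6, 0, 0, 0, 0, 0, 0, -0.3, 0, 0, 0, 0, 0, 0, -0.5, 0, 0, 0, 0, 0, 0, -0.6, 0, 0, 0, 0, 0, 0, -0.7, 0, 0, 0, 0, 0, 0, -0.8, 0, 0, 0, 0, 0, 0, -0.8])

```text
time: 24.8
tool_pos: [600.8, -277.7, 135.3]
tcp_rot: [3.136, -0.002, 0.845]
contact_force: [0.2, 0.3, 0.0]
grip_width: 81.9
```

```bash
bash p.sh 599.3 -276.7 134 48.45;  python3 -c "
from h import *
im=capture('wrist')[:,:,::-1].copy();cv2.imwrite('pics/w18.png',im)"
```

```text
now [ 600.8 -277.7  135.3] [ 1.7968e+02 -1.2000e-01  4.8410e+01] F [0.2 0.3 0. ] w 81.9 t 24.8  rows needed 1
-0.01, -0.09, 0.06, 0.08, -0.03, -0.01
```

View pics/w18.png

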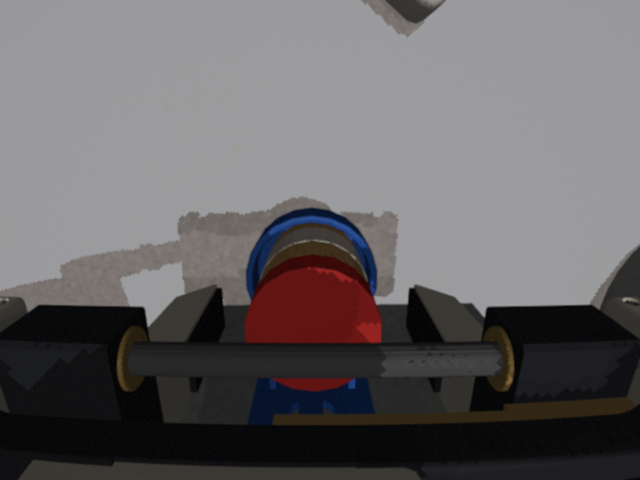

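Request:
step_arm(moves=[0, 0, -0.2, 0, 0, 0, -0.9, 0, 0, -0.5, 0, 0, 0, -0.9, 0, 0, -0.8, 0, 0, 0, -0.9, 0, 0, -1, 0, 0, 0, -0.9, 0, 0, -1, 0, 0, 0, -0.9, 0, 0, -1, 0, 0, 0, -0.9, 0.7, 0, -0.8, 0, 0, 0, -0.9, 1, -0.5, 0, 0, 0, 0, -0.9])

```text
time: 25.52
tool_pos: [613.8, -248.4, 250.2]
tcp_rot: [3.136, -0.001, 0.84]
contact_force: [0.6, -0.2, 0.3]
grip_width: 87.3
```

Request:
step_arm(moves=[1, -1, 0, 0, 0, 0, -0.9, 1, -1, 0, 0, 0, 0, -0.9, 1, -1, 0, 0, 0, 0, -0.9, 1, -1, 0, 0, 0, 0, -0.9, 1, -1, 0, 0, 0, 0, -0.9, 0.7, -0.7, 0, 0, 0, 0, -0.9, 0, 0, 0, 0, 0, 0, -0.9, 0, 0, 0, 0, 0, 0, -0.9])

```text
time: 26.18
tool_pos: [606.7, -78.3, 260.3]
tcp_rot: [3.123, -0.007, 0.841]
contact_force: [-0.5, -0.6, 0.2]
grip_width: 87.5
```

```bash
python3 -c "
from h import *
o=get_obs(); print(o['tool_pos'],o['contact_force'],o['time'])
a=capture('scene')[:,:,::-1]; b=capture('top')[:,:,::-1]
cv2.imwrite('pics/s19.png',a);cv2.imwrite('pics/t19.png',b)
crop(a,120,330,170,150,4,'pics/s19c.png'); crop(b,410,150,140,120,5,'pics/t19c.png')
"
```

```text
[606.66115392 -78.32541832 260.28654591] [-0.54454742 -0.63336942  0.1582438 ] 26.1833
```

View pics/s19c.png

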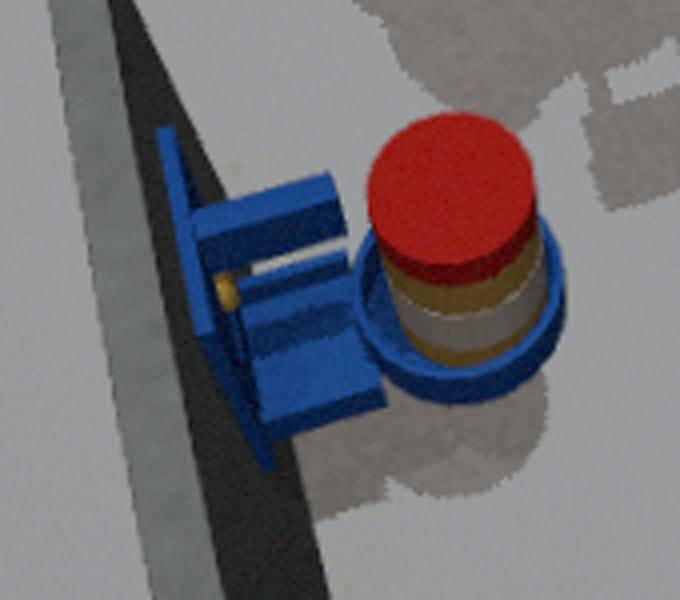

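View pics/t19c.png

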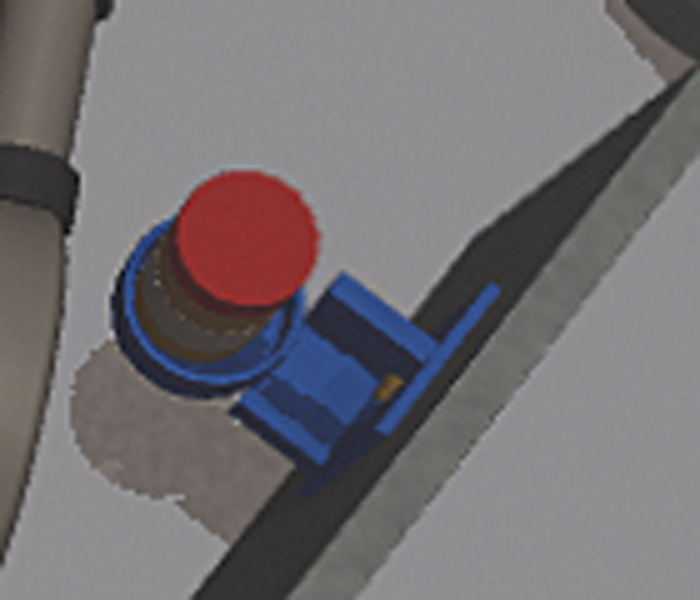

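View pics/s19.png

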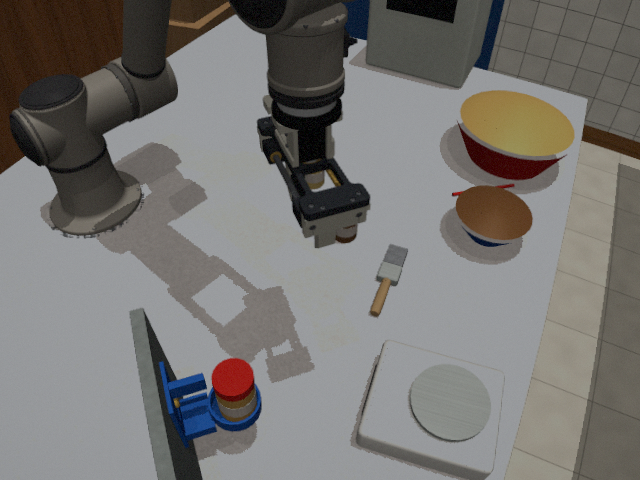

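```bash
python3 - <<'E'
from st import *
from fit import C
x,r=tri([("scene",C((120,330),4,(452,189)),None),("top",C((410,150),5,(247,239)),None)]); print(x,r)
seat=np.array([596.3,-279.5,112.7]); d=x-seat; print("lid offset along n,t,z",n@d[:2],t@d[:2],d[2])
# bottom of jar: predicted outlines for upright jar under the lid
c=cv2.imread('pics/s19c.png'); b=cv2.imread('pics/t19c.png'); a=np.linspace(0,2*np.pi,80)
for im,nm,off,k in ((c,'scene',(120,330),4),(b,'top',(410,150),5)):
    for z,col,rr,ctr in ((x[2],(0,255,255),26.5,x),(x[2]-85,(0,255,0),26,x),(seat[2]+20,(255,255,255),36,seat)):
        u=(proj(nm,np.c_[ctr[0]+rr*np.cos(a),ctr[1]+rr*np.sin(a),np.full(80,z)])-off+.5)*k-.5
        cv2.polylines(im,[u.round().astype(int)],True,col,1)
cv2.imwrite('pics/chk.png',np.hstack([cv2.resize(c,None,fx=.6,fy=.6),cv2.resize(b,(390,360))]))
E
```

```text
[ 601.16282403 -275.72299516  194.49457552] [array([ 0.02177182, -0.00581738]), array([0.01156328, 0.00971662])]
lid offset along n,t,z 6.052006015135017 -1.1340398047267635 81.79457552228943
```

View pics/chk.png

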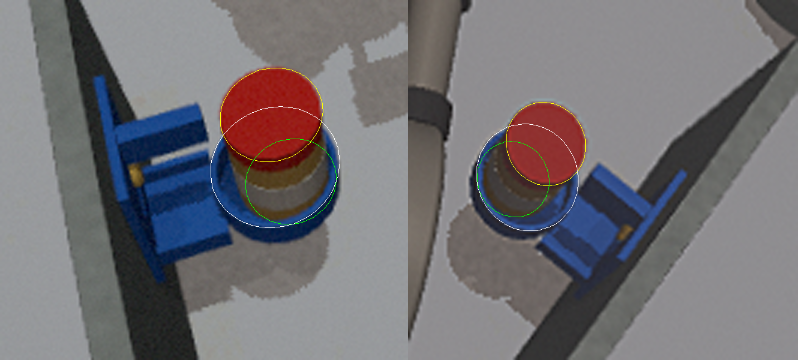

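```bash
python3 -c "
from h import *
o=get_obs(); print(o['time'],o['contact_force'],np.abs(o['dq']).max()); print(close_job())"
```

```text
26.2833 [-0.29611482 -0.4080815  -0.44220212] 0.022554799095505913
the job is handed in; nothing more can be done
None
```

I hung the blue holder on the screw, let it go, stood the red-lidded jar in its ring and handed the job in at about 26 s of the 67 s. The hand-in gave no verdict, so success rests on my own checks.

**Holder:** I brought the hole over the screw head until the plate touched the panel (about 11 N). I then slid it down until the screw stopped at the top of the slot (about 15 N upward) and released it. A camera fit of the hung holder puts the screw about 70 mm up the plate. The brass head was in front of the plate and the holder leaned about 1°.

**Jar:** I lowered it until it touched the ring floor (about 10 N of the load taken up), opened the gripper and backed away. In the last scene and top pictures it stands inside the ring. Its lid centre is about 6 mm toward the front of the ring centre, inside the 12 mm allowed.

**Disagreements and failures:**
- **Fingertips:** they end about 31 mm behind the reported TCP, so my first grasp closed on air above the rib. I measured the offset in the pictures and allowed for it from then on.
- **Slot depth:** the camera fit gave 70.1 mm against the expected 67 mm. That is slightly more than the 2 mm calibration error, but inside the 62 to 73 mm limits.
- **Jar height:** the lid height came out about 3 mm low, also slightly more than that error.

I never saw the gripper near the green jar, white jar or brush, but I did not measure them again at the end. The arm was clear and its contact force was near zero at hand-in.

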